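# Tip the chews out of the heavy scuttle into the feed pan

### The job

Bring the empty aluminium feed pan across to the front of the heavy steel scuttle tub, then rock the tub forward on its front base edge, without lifting it off the bench, until both wooden chew balls have rolled out into the pan. Rock the tub gently back and leave it standing upright where it was, with the pan flat on the bench, both chews in it. Do not handle the chews with the gripper, and leave the other things on the bench where they are.

Things in the scene. Friction and masses are not known exactly. Their poses are not given: they have to be found in the camera images.
- tub: Heavy plain steel feed scuttle, about 2 kg (varies by a fifth), loose, 150 mm deep (its x) x 160 mm wide (its y). Origin: centre of the flat underside; z up. It pours towards its own -x over its front wall, 120 mm high; side walls 150 mm, back wall 170 mm. Its centre of mass is about mid-depth, 40 mm up: let go, it falls back below about 1.1 rad of tilt and topples forward above
- tub_edge (a point): middle of the tub's straight front base edge, on the bench: the line (along the tub's y) to rock about. Axes as the tub's; 75 mm from the tub's origin along its -x
- tub_lip (a point): middle of the pouring lip, the top of the front wall, 120 mm above tub_edge when upright. Tilted by a, it stands 120 sin(a) mm before the edge and 120 cos(a) mm above the bench. Inside, a plane chute rises at 30 degrees from the back wall to the lip: it is level at 0.52 rad of tilt, and the balls run out slowly from about 0.65 rad
- tub_handle (a point): middle of the handle: a round bar 12 mm thick, 120 mm long along the tub's y, on two uprights over the back wall; 147 mm behind tub_edge (tub's +x), 215 mm above the bench, free below it down to 170 mm. Pinched across from above, the bar can turn between the fingers while the tub rocks. Axes as the tub's
- pan_center (a point): centre, 21 mm above the underside, of the empty aluminium pan: open tray 170 mm (its x) x 200 mm (its y) x 42 mm, 0.35 kg, loose, +x side roughly towards the tub. Rolled rim 10 mm thick, its centre line 5 mm inside the outline, 37 mm up; wall below 4 mm. With its nearest side 60 to 80 mm before tub_edge it catches the chews and clears the front wall up to 0.85 rad of tilt
- chew_a_center (a point): centre of one wooden chew: a plain ball of 60 mm, 75 g, lying at the back of the tub's chute
- chew_b_center (a point): centre of the other wooden chew, the same, lying beside the first
- hay_fork: bystander: steel three-tine hand hay fork, wooden handle, 300 mm long (its x), lying at the far side; origin at its middle on the bench
- disc_chew: bystander: round flat wooden chew 90 mm across, 25 mm thick; origin under its centre
- water_bowl: bystander: white bowl 120 mm across, 50 mm high; origin under its centre
- brush: bystander: grooming brush lying on the bench; origin on its underside
- bottle: bystander: white bottle 64 mm across, 170 mm high, standing; origin under its centre
Not all that is in view belongs to the job. Leave any pink look-alike of the part that bears chew_a_center alone.

How it is judged (in metres and radians):
On the way, in this order (a step that is already met when the one before it is completed fails the run):
1. the tub is rocked forward on its front base edge by at least 0.5 rad (angle between tub's own z axis and vertical above 0.5 rad), for 0.1 s.
2. both chews lie in the pan (x of chew_a_center in the frame of pan_center between -0.075 and 0.075 m and y of chew_a_center in the frame of pan_center between -0.09 and 0.09 m and z of each of chew_a_center, chew_b_center in the frame of pan_center below 0.035 m and x of chew_b_center in the frame of pan_center between -0.075 and 0.075 m and y of chew_b_center in the frame of pan_center between -0.09 and 0.09 m), for 0.2 s.
At the end, for the whole second after the job is handed in: Both chews lie inside the pan's rim; the pan stands flat on the bench (within 0.06 rad, 8 mm); the tub stands upright (within 0.06 rad) and still on the bench, within 60 mm of where it began (all of step 2 and angle between each of tub, pan_center's own z axis and vertical below 0.06 rad and height (world z) of tub below 0.008 m and distance of tub from where it was at the start of the episode below 0.06 m and angular speed of tub below 0.1 rad/s and height (world z) of pan_center below 0.029 m); the robot touches nothing.
It fails at once if the tub is lifted: its front base edge rises more than 20 mm off the bench (height (world z) of tub_edge above 0.02 m).
It fails at once if the tub is let fall: it turns faster than 2.5 rad/s (angular speed of tub above 2.5 rad/s).
It fails at once if the tub is tipped right over, past 1.3 rad (angle between tub's own z axis and vertical above 1.3 rad).
It fails at once if the gripper handles a chew (contact force between the fingers and chew_a above 1 N or contact force between the fingers and chew_b above 1 N).
It fails at once if a bystander is moved more than 40 mm (distance of any of hay_fork, disc_chew, water_bowl, brush, bottle from where it was at the start of the episode above 0.04 m).
It also fails if it takes over 72 s, if anything falls off the work surface, if the arm or the gripper's body presses on something with over 40 N, if the wrist force passes 120 N, or if a joint passes its speed limit or range.

### The arm

A 6-joint arm with a two-finger parallel gripper is mounted at the origin on the work surface. World frame = base frame: x ahead of the robot, y to its left, z up, the work surface at z = 0. Lengths are in mm, angles in rad, forces in N, time in s.
With the tool pointing down it reaches from about 275 to 750 mm from the base axis. Payload 10.2 kg.
Tool frame: the origin (TCP) lies at the very end of the fingers, on their centre line; the grasp point (between the pads) lies 19 mm behind it; z points along the fingers, y is the line along which they close (so a half turn about z gives the same grasp; the last joint's range is limited). The gripper opens to 88 mm and grips with 3 to 60 N. Pads are 18 mm wide; open, the fingers measure 123 mm over their backs; the gripper's body (75 mm by 187 mm) begins 45 mm behind the grasp point.
Start: joints at [-1.341, 0.313, 1.498, -0, 1.331, -0.223], TCP at [229.668, -472.106, 238.72] pointing down, gripper open.
Joint ranges: [-2.94, 2.94], [-0.97, 2.17], [0.19, 2.56], [-1.23, 4.37], [0.02, 3.11], [-2.88, 2.88]. Speed limits (rad/s): [2.39, 2.39, 3.01, 3.14, 3.14, 3.14].

### API

Orientations are given as a unit quaternion [w, x, y, z].
In Python, from cell import monitor, viewer, job gives the robot as it stands.
- The arm moves only by the tool arm_command, never from a script. Its argument "rows" is a list of rows, each a list of 3 entries, a list of its own where there are three numbers: the shift along the tool's x, y, z in mm, then the turn, a rotation vector about the tool's x, y, z in degrees, then the opening, from -1 (shut) to 1 (fully open). In form: [[[dx, dy, dz], [wx, wy, wz], fingers], ...]. A call has 1 to 5 rows; each row is the pose to reach, as a shift and turn from the pose commanded when the call began, along the tool's axes at that moment; what a row does not reach only later rows make up. A row lasts 1/10 s, in which the tool goes at most 50 mm and 8.59 degrees, less where a joint would pass 70% of its speed; a pose out of reach is approached as far as the arm can. A call with a gripper value outside its range is refused whole. The fingers move at their own pace and stop on an object; the grip force is fixed at half the most. Time passes only in rows, so rows that repeat a pose let the fingers close. It gives the time, the measured TCP pose, the force, the opening and the grip force at its end, in the units of the state.
- monitor.read_state(): the state, without advancing time (a new reading comes with each control period).
- viewer.snapshot(name): name is "scene" or "top"; returns the picture (400x640x3 uint8, blue, green, red); there is no depth.
- viewer.camera_info(name): a dict with "mtx" (3x3 intrinsics, pixels), "dist_coeffs" ([k1, k2, p1, p2, k3] as OpenCV has them; the pictures are not rectified), "origin" and "attitude" of the camera in the world. Camera axes: x right, y up, looking along -z (the intrinsics and any distortion apply to the point x, -y, -z); pixel columns grow to the right and rows downward; lengths in mm; the calibration is good to about 2 mm. A picture is of the moment at which its call begins. camera_info takes no time and is no camera call.
- job.finish_job(): hands the job in; it is judged then, once.
The state is a dict: "clock": time; "qpos": joint angles; "dq": joint speeds; "joint_efforts": joint torques, N m; "ee_pos": TCP position; "ee_rot": TCP orientation; "contact_force": force on the tool from outside, world axes, zero at the start; "torque": the same for the moment, N m; "gripper_width": finger opening in mm; "gripper_force": force on a finger pad.
Only numpy, scipy, OpenCV 4.12 (cv2) and the standard library are available. Lean on these libraries where they do the work, as an engineer would, in place of code of your own. Each camera call takes 0.05 s, during which the arm holds its last target. There are 200 camera calls.

## Working session

There is one attempt and no reset: what is moved stays moved. The work goes in short steps, Python scripts to look and compute and a tool call to move; the robot and the scene stay as the last step left them, time stands still between calls to the robot, and variables do not carry over. Pictures are saved under pics/ and viewed, at most 10 in all, crops included, and the job is handed in when it is done.

Besides the shell and the picture viewer there is one more tool, called after "Request:" as name(argument=value, ...) on one line, values as JSON. arm_command: Moves the arm, as the interface text tells. Its arguments: {"type":"object","properties":{"rows":{"type":"array"}},"required":["rows"]}

```bash
mkdir -p pics
cat > h.py <<'E'
import numpy as np, cv2
from scipy.spatial.transform import Rotation as R
from cell import monitor, viewer, job
def cam(n):
    c=viewer.camera_info(n); return c
def rot(c):
    a=np.array(c["attitude"],float)
    return R.from_quat(np.r_[a[1:],a[0]]).as_matrix() if a.size==4 else a.reshape(3,3)
def ray(n,px):
    c=cam(n); p=cv2.undistortPoints(np.array(px,float).reshape(-1,1,2),np.array(c["mtx"],float),np.array(c["dist_coeffs"],float)).reshape(-1,2)
    d=np.c_[p[:,0],-p[:,1],-np.ones(len(p))]@rot(c).T
    return np.array(c["origin"],float),d
def onz(n,px,z):
    o,d=ray(n,px); return o+d*((z-o[2])/d[:,2])[:,None]
def proj(n,P):
    c=cam(n); q=(np.array(P,float).reshape(-1,3)-np.array(c["origin"]))@rot(c); q=q*[1,-1,-1]
    return cv2.projectPoints(q,np.zeros(3),np.zeros(3),np.array(c["mtx"],float),np.array(c["dist_coeffs"],float))[0].reshape(-1,2)
def snap(n,f):
    im=viewer.snapshot(n); cv2.imwrite("pics/"+f,im); return im
E
python3 - <<'E'
from h import *
for n in("top","scene"): snap(n,n+"0.png"); print(cam(n))
s=monitor.read_state();print(s)
E
```

```text
{'mtx': array([[510.50501483,   0.        , 315.98982102],
       [  0.        , 510.50501483, 198.53636174],
       [  0.        ,   0.        ,   1.        ]]), 'dist_coeffs': array([-0.09935497,  0.        ,  0.        ,  0.        ,  0.        ]), 'origin': array([ 219.27300258,    2.26119038, 1692.18994339]), 'attitude': array([-0.70340888, -0.06889481,  0.07258428,  0.70370517])}
{'mtx': array([[386.91734311,   0.        , 324.60236591],
       [  0.        , 386.91734311, 204.42235315],
       [  0.        ,   0.        ,   1.        ]]), 'dist_coeffs': array([0.02095625, 0.        , 0.        , 0.        , 0.        ]), 'origin': array([1039.6489686 ,  453.37351917, 1092.97758756]), 'attitude': array([0.38710264, 0.12857837, 0.28575354, 0.86715862])}
{'clock': 0.1, 'qpos': array([-1.34137056e+00,  3.13400631e-01,  1.49831270e+00, -2.76326820e-05,
        1.33098811e+00, -2.23412554e-01]), 'dq': array([ 0.00134118, -0.00052883, -0.00248799,  0.00144325,  0.00079732,
       -0.00069176]), 'joint_efforts': array([ 2.28158635e-03, -4.02815509e+01, -2.52642596e+01,  6.95345155e-02,
        3.42927687e-02, -5.58057775e-05]), 'ee_pos': array([ 229.62768866, -471.89433484,  238.23314721]), 'ee_rot': array([-5.54352234e-04,  9.74475614e-01,  2.24492696e-01, -1.50859288e-05]), 'contact_force': array([-0.17411293,  0.2673349 , -0.14452672]), 'torque': array([-0.00433028, -0.02233009, -0.00456236]), 'gripper_force': 0.0, 'gripper_width': 88.34532467641596}
```

View pics/top0.png

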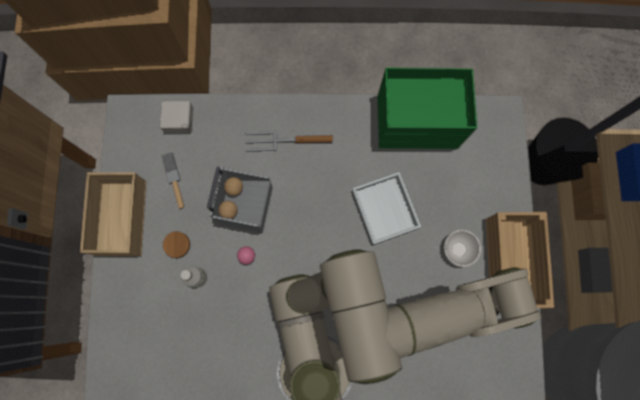

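View pics/scene0.png

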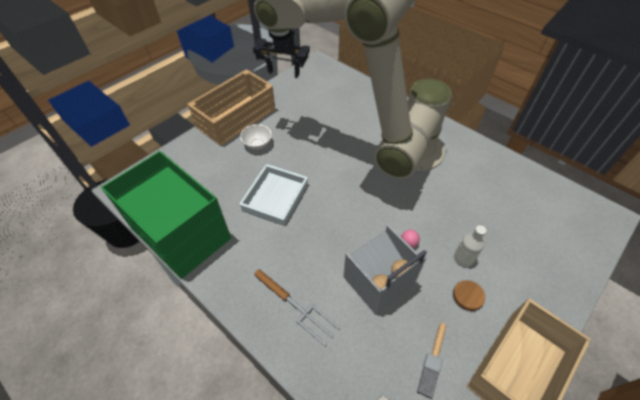

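The top view shows the tub at about (240,200), with its handle on the left at (213,195) and its front facing right. The pan is at (386,208), the two balls at (233,186) and (228,210), and a pink look-alike at (246,256). I'll zoom in for corner positions.

Run:
```python
from h import *
t=cv2.imread("pics/top0.png"); s=cv2.imread("pics/scene0.png")
a=cv2.resize(t[155:245,195:285],(400,400),interpolation=cv2.INTER_CUBIC)
b=cv2.resize(t[165:255,340:430],(400,400),interpolation=cv2.INTER_CUBIC)
cv2.imwrite("pics/c1.png",np.hstack([a,b]))
cv2.imwrite("pics/c2.png",cv2.resize(s[215:315,335:435],(600,600),interpolation=cv2.INTER_CUBIC))
```

```text
(no output)
```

View pics/c1.png

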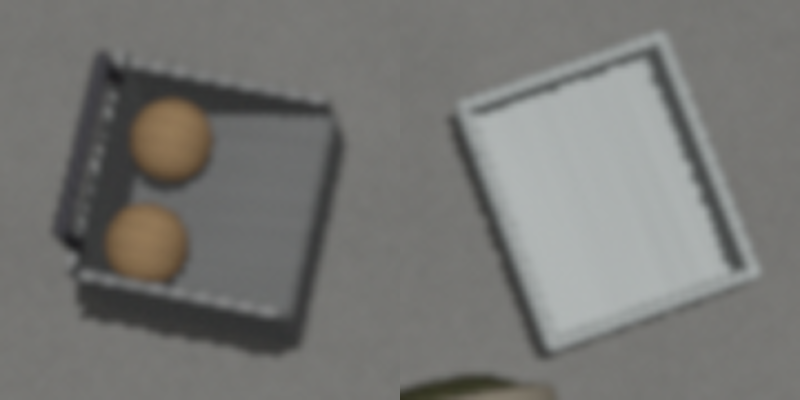

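View pics/c2.png

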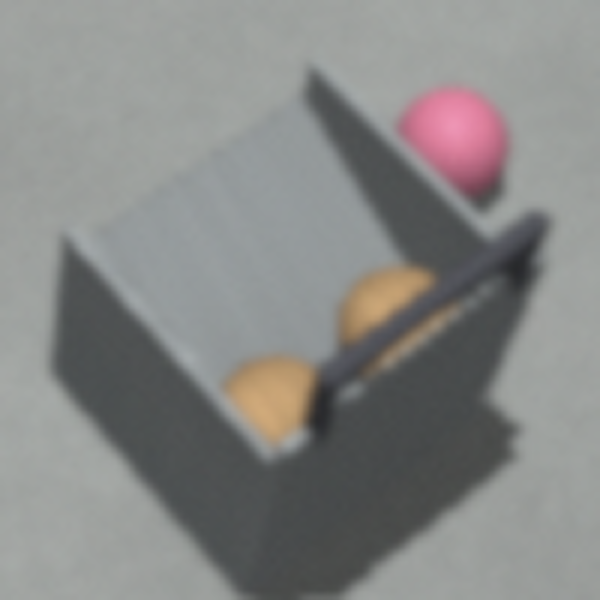

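Crop pixels: the handle bar runs (102,55)–(63,237), the lip line (335,112)–(287,318). The pan corners are (458,100), (662,32), (760,272) and (548,355) in the right-hand crop.

Run:
```python
from h import *
np.set_printoptions(precision=1,suppress=True)
T=lambda L:[(195+u/4.444,155+v/4.444) for u,v in L]
P=lambda L:[(340+(u-400)/4.444,165+v/4.444) for u,v in L]
S=lambda L:[(335+u/6,215+v/6) for u,v in L]
def ang(v): return np.degrees(np.arctan2(v[1],v[0]))
h=onz("top",T([(100,58),(63,237)]),215);print("handle top",h,h.mean(0),ang(h[0]-h[1]),np.linalg.norm(h[0]-h[1]))
h=onz("scene",S([(543,220),(325,385)]),215);print("handle scene",h,h.mean(0),ang(h[1]-h[0]))
l=onz("top",T([(332,105),(285,317)]),150);print("front side tops",l,l.mean(0),ang(l[0]-l[1]),np.linalg.norm(l[0]-l[1]))
l=onz("scene",S([(310,67),(68,237)]),150);print("same scene",l,l.mean(0),ang(l[1]-l[0]))
l=onz("scene",S([(52,370)]),0);print("base front far corner",l)
p=onz("top",P([(458,100),(662,32),(760,272),(548,355)]),42);print("pan",p,p.mean(0));print([ang(p[(i+1)%4]-p[i]) for i in range(4)],[np.linalg.norm(p[(i+1)%4]-p[i]) for i in range(4)])
s=cv2.imread("pics/scene0.png")
hsv=cv2.cvtColor(cv2.imread("pics/top0.png"),cv2.COLOR_BGR2HSV)
for nm,px,z in(("disc",(176,244),25),("bottle",(188,276),170),("pink",(246,256),30),("brush1",(180,207),10),("brush2",(168,155),10),("bowl",(462,248),50),("fork",(290,140),10),("fork end",(332,139),10),("green",(379,147),0),("green2",(379,72),100)):print(nm,onz("top",[px],z)[0])
# arm-up check
```

```text
handle top [[612.6 289.6 215. ]
 [489.8 309.6 215. ]] [551.2 299.6 215. ] -9.266508663092521 124.38880469072838
handle scene [[493.2 316.3 215. ]
 [618.8 292.4 215. ]] [556.  304.4 215. ] -10.780241733584102
front side tops [[595.7 137.9 150. ]
 [446.  167.6 150. ]] [520.8 152.7 150. ] -11.248592850631237 152.65273185967456
same scene [[456.3 175.6 150. ]
 [606.6 148.4 150. ]] [531.5 162.  150. ] -10.254769898420108
base front far corner [[602.8 143.6   0. ]]
pan [[ 591.9 -129.5   42. ]
 [ 644.5 -284.3   42. ]
 [ 461.9 -351.    42. ]
 [ 400.9 -192.5   42. ]] [ 524.8 -239.3   42. ]
[np.float64(-71.22836900206946), np.float64(-159.9126473912959), np.float64(111.0374814955417), np.float64(18.271405047392776)] [np.float64(163.46050403557325), np.float64(194.3748334736654), np.float64(169.81166035252593), np.float64(201.04496324555654)]
disc [405.  454.9  25. ]
bottle [293.5 374.9 170. ]
pink [366.  221.5  30. ]
brush1 [531.8 451.7  10. ]
brush2 [714.2 503.5  10. ]
bowl [ 388.7 -481.4   50. ]
fork [766.9  82.7  10. ]
fork end [770.6 -62.2  10. ]
green [ 745.3 -225.3    0. ]
green2 [ 979.3 -219.7  100. ]
```

Request:
arm_command(rows=[[[40, 0, 0], [0, 0, 3], 1], [[85, 0, 0], [0, 0, 6.4], 1], [[130, 0, 0], [0, 0, 6.4], 1], [[175, 0, 0], [0, 0, 6.4], 1], [[215, 0, 0], [0, 0, 6.4], 1]])

```text
clock: 0.6
ee_pos: [424.7, -376.7, 238.5]
ee_rot: [-0.0, 0.985, 0.17, -0.0]
contact_force: [-0.5, -0.4, 1.0]
gripper_width: 88.0
gripper_force: 0.0
```

Request:
arm_command(rows=[[[35, -4, 20], [0, 0, 0], 1], [[70, -8, 55], [0, 0, 0], 1], [[105, -12, 95], [0, 0, 0], 1], [[142, -17, 130], [0, 0, 0], 1], [[142, -17, 158], [0, 0, 0], 1]])

```text
clock: 1.1
ee_pos: [553.3, -311.9, 78.2]
ee_rot: [-0.001, 0.985, 0.171, -0.0]
contact_force: [-0.0, -0.2, 0.7]
gripper_width: 88.1
gripper_force: 0.0
```

Run:
```python
from h import *
t=snap("top","top1.png"); s=snap("scene","scene1.png")
print(monitor.read_state()["ee_pos"], proj("top",monitor.read_state()["ee_pos"]))
a=cv2.resize(t[155:255,340:440],(400,400),interpolation=cv2.INTER_CUBIC)
b=cv2.resize(s[130:230,230:330],(400,400),interpolation=cv2.INTER_CUBIC)
cv2.imwrite("pics/c3.png",np.hstack([a,b]))
```

```text
[ 549.9062921  -312.26679333   75.97566541] [[410.23395372 197.84962819]]
```

View pics/c3.png

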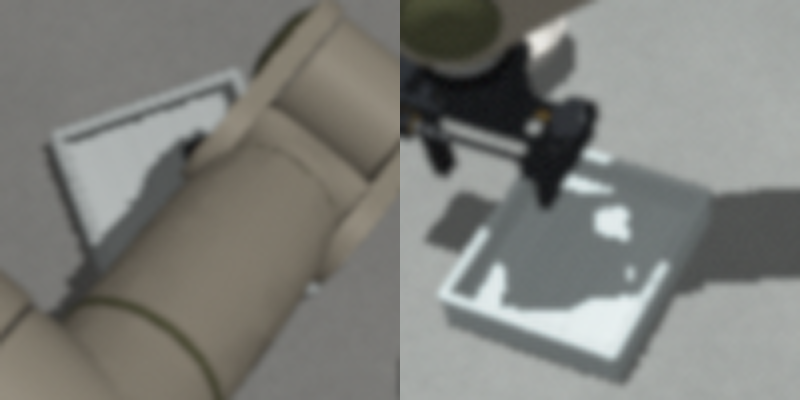

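The fingers straddle the far rim, one inside the pan at (545,195) and one outside. Next I descend and close.

Request:
arm_command(rows=[[[0, 0, 28], [0, 0, 0], 1], [[0, 0, 48], [0, 0, 0], 1], [[0, 0, 57], [0, 0, 0], 1], [[0, 0, 57], [0, 0, 0], 1], [[0, 0, 57], [0, 0, 0], -1]])

```text
clock: 1.7
ee_pos: [551.5, -315.3, 25.4]
ee_rot: [0.001, 0.986, 0.169, 0.001]
contact_force: [-0.3, 0.2, -0.7]
gripper_width: 82.1
gripper_force: 0.0
```

Request:
arm_command(rows=[[[0, 0, 0], [0, 0, 0], -1], [[0, 0, 0], [0, 0, 0], -1], [[0, 0, 0], [0, 0, 0], -1], [[0, 0, 0], [0, 0, 0], -1], [[0, 0, 0], [0, 0, 0], -1]])

```text
clock: 2.2
ee_pos: [551.2, -314.5, 23.8]
ee_rot: [0.0, 0.985, 0.17, 0.0]
contact_force: [0.3, 0.7, -0.6]
gripper_width: 41.9
gripper_force: 0.0
```

Request:
arm_command(rows=[[[0, 0, 4], [0, 0, 0], -1], [[0, 0, 4], [0, 0, 0], -1], [[0, 0, 4], [0, 0, 0], -1], [[0, 0, 4], [0, 0, 0], -1], [[0, 0, 4], [0, 0, 0], -1]])

```text
clock: 2.7
ee_pos: [551.1, -314.5, 19.6]
ee_rot: [-0.0, 0.985, 0.17, 0.0]
contact_force: [0.6, -0.3, -1.3]
gripper_width: 8.2
gripper_force: 30.0
```

Request:
arm_command(rows=[[[0, 0, 0], [0, 0, 0], -1], [[0, 0, 0], [0, 0, 0], -1], [[0, 0, 0], [0, 0, 0], -1]])

```text
clock: 3.0
ee_pos: [551.1, -314.5, 19.6]
ee_rot: [-0.0, 0.985, 0.17, -0.0]
contact_force: [0.0, 0.4, -1.5]
gripper_width: 8.4
gripper_force: 30.0
```

Request:
arm_command(rows=[[[0, -2, -3], [0, 0, 0], -1], [[1, -20, -3], [0, 0, 0], -1], [[4, -50, -3], [0, 0, 0], -1], [[6, -82, -3], [0, 0, 0], -1], [[8, -114, -3], [0, 0, 0], -1]])

```text
clock: 3.5
ee_pos: [520.1, -203.5, 23.0]
ee_rot: [0.0, 0.986, 0.17, 0.0]
contact_force: [0.6, -0.8, -2.0]
gripper_width: 8.5
gripper_force: 30.0
```

Request:
arm_command(rows=[[[2, -32, 0], [0, 0, 0], -1], [[4, -64, 0], [0, 0, 0], -1], [[7, -95, 0], [0, 0, 0], -1], [[9, -120, 0], [0, 0, 0], -1], [[10, -135, 0], [0, 0, 0], -1]])

```text
clock: 4.0
ee_pos: [484.3, -72.4, 23.0]
ee_rot: [0.0, 0.985, 0.17, -0.0]
contact_force: [0.4, -0.9, -1.9]
gripper_width: 8.7
gripper_force: 30.0
```

Request:
arm_command(rows=[[[0, 0, 0], [0, 0, 4], -1], [[0, 0, 0], [0, 0, 10], -1], [[0, 0, 0], [0, 0, 17], -1], [[0, 0, 0], [0, 0, 24], -1], [[0, 0, 0], [0, 0, 30], -1]])

```text
clock: 4.5
ee_pos: [484.6, -74.0, 22.8]
ee_rot: [-0.0, 0.996, -0.093, -0.0]
contact_force: [-1.4, 0.4, -2.3]
gripper_width: 8.5
gripper_force: 30.3
```

Run:
```python
from h import *
t=snap("top","top2.png"); s=snap("scene","scene2.png")
print(monitor.read_state()["ee_pos"], monitor.read_state()["ee_rot"],monitor.read_state()["gripper_width"])
a=cv2.resize(t[140:260,200:360],(533,400),interpolation=cv2.INTER_CUBIC)
b=cv2.resize(s[150:300,260:360],(267,400),interpolation=cv2.INTER_CUBIC)
cv2.imwrite("pics/c4.png",np.hstack([a,b]))
```

```text
[484.80152459 -74.02736574  22.79104397] [ 4.94406862e-06  9.95790513e-01 -9.16583315e-02 -6.48143894e-05] 8.252675021663809
```

View pics/c4.png

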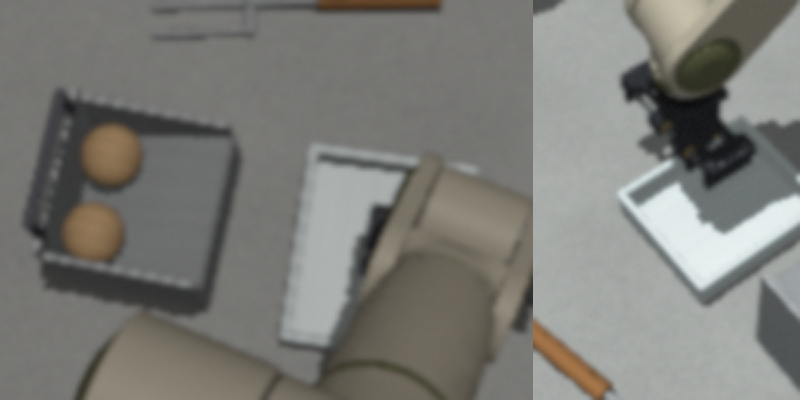

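The pan is clear of the tub and parallel to its front, so I lower it, release and rise.

Request:
arm_command(rows=[[[0, 0, 3.5], [0, 0, 0], -1], [[0, 0, 3.5], [0, 0, 0], 0], [[0, 0, 3.5], [0, 0, 0], 0], [[0, 0, 3.5], [0, 0, 0], 0], [[0, 0, 3.5], [0, 0, 0], 0]])

```text
clock: 5.1
ee_pos: [484.8, -73.8, 19.3]
ee_rot: [0.0, 0.996, -0.091, 0.0]
contact_force: [1.1, 0.3, 1.0]
gripper_width: 38.2
gripper_force: 0.0
```

Request:
arm_command(rows=[[[0, 0, -20], [0, 0, 0], 0], [[0, 0, -65], [0, 0, 0], 0], [[0, 0, -115], [0, 0, 0], 0.5], [[0, 0, -165], [0, 0, 0], 0.5], [[0, 0, -210], [0, 0, 0], 0.5]])

```text
clock: 5.6
ee_pos: [484.6, -73.7, 231.9]
ee_rot: [0.0, 0.996, -0.091, 0.001]
contact_force: [0.1, -0.2, -0.1]
gripper_width: 64.9
gripper_force: 0.0
```

Request:
arm_command(rows=[[[0, -20, -30], [0, 0, 0], 0.5], [[0, -60, -55], [0, 0, 0], 0.5], [[0, -105, -55], [0, 0, 0], 0.5], [[0, -150, -55], [0, 0, 0], 0.5], [[0, -195, -55], [0, 0, 0], 0.5]])

```text
clock: 6.1
ee_pos: [520.2, 119.7, 284.5]
ee_rot: [-0.0, 0.996, -0.091, 0.0]
contact_force: [0.2, -0.4, 0.3]
gripper_width: 66.0
gripper_force: 0.0
```

Run:
```python
from h import *
np.set_printoptions(precision=1,suppress=True)
s=monitor.read_state();print(s["ee_pos"],s["gripper_width"],s["qpos"])
t=snap("top","top3.png"); sc=snap("scene","scene3.png")
p=onz("top",[(200+312/3.333,140+145/3.333),(200+282/3.333,140+343/3.333)],42);print(p,p.mean(0))
a=cv2.resize(t[140:260,200:360],(533,400),interpolation=cv2.INTER_CUBIC)
b=cv2.resize(sc[150:300,230:430],(267*2,400),interpolation=cv2.INTER_CUBIC)[:,267:]
b=cv2.resize(sc[160:300,240:333],(267,400),interpolation=cv2.INTER_CUBIC)
cv2.imwrite("pics/c5.png",np.hstack([a,b]))
```

```text
[520.2 119.7 284.5] 66.03698159652761 [ 0.   0.3  1.4 -0.   1.4  1.8]
[[605.4  67.7  42. ]
 [407.6  95.4  42. ]] [506.5  81.5  42. ]
```

View pics/c5.png

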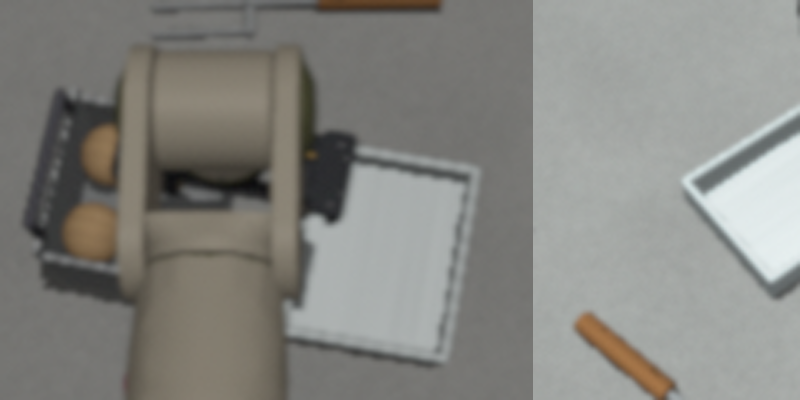

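The pan is released flat, its near side 73–78 mm before the tub edge. Now I move to the handle.

Request:
arm_command(rows=[[[0, -40, 0], [0, 0, 0], 0.5], [[0, -85, 0], [0, 0, 0], 0.5], [[0, -130, 0], [0, 0, 0], 0.5], [[0, -170, 0], [0, 0, 0], 0.5], [[0, -185, 0], [0, 0, 0], 0.5]])

```text
clock: 6.7
ee_pos: [553.7, 302.2, 283.5]
ee_rot: [-0.0, 0.996, -0.09, -0.0]
contact_force: [0.2, -0.9, -0.8]
gripper_width: 66.1
gripper_force: 0.0
```

Run:
```python
from h import *
s=monitor.read_state();print(s["ee_pos"],s["ee_rot"])
t=snap("top","top4.png"); sc=snap("scene","scene4.png")
print(proj("scene",s["ee_pos"]),proj("scene",[[553.5,302,215]]))
a=cv2.resize(sc[180:320,330:470],(560,560),interpolation=cv2.INTER_CUBIC)
cv2.imwrite("pics/c6.png",a)
```

```text
[553.67916434 302.20307459 283.5366361 ] [-4.16338530e-05  9.95950183e-01 -8.99059600e-02 -3.85798068e-04]
[[412.54328126 250.43520487]] [[407.54017139 263.86662071]]
```

View pics/c6.png

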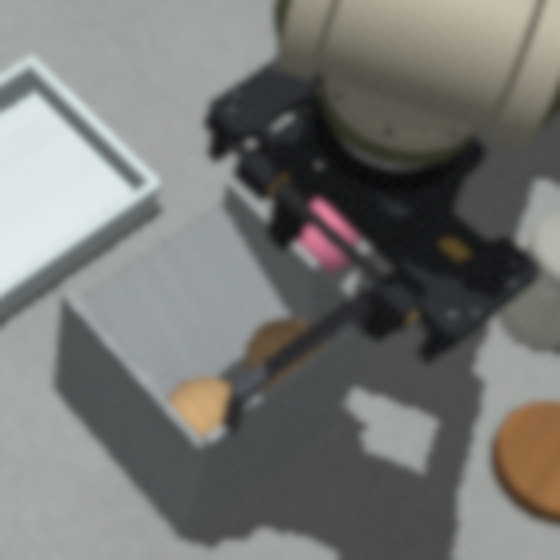

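The open fingers straddle the bar at about (300,345) in the crop, so I descend and close.

Request:
arm_command(rows=[[[0, 0, 30], [0, 0, 0], 0.5], [[0, 0, 60], [0, 0, 0], 0.5], [[0, 0, 80], [0, 0, 0], 0.5], [[0, 0, 88], [0, 0, 0], 0.5], [[0, 0, 88], [0, 0, 0], 0.2]])

```text
clock: 7.3
ee_pos: [553.8, 298.6, 195.9]
ee_rot: [0.0, 0.996, -0.092, -0.001]
contact_force: [0.0, 0.3, 0.1]
gripper_width: 60.2
gripper_force: 0.0
```

Request:
arm_command(rows=[[[0, 0, 0], [0, 0, 0], 0], [[0, 0, 0], [0, 0, 0], -0.3], [[0, 0, 0], [0, 0, 0], -0.5], [[0, 0, 0], [0, 0, 0], -0.6], [[0, 0, 0], [0, 0, 0], -0.65]])

```text
clock: 7.8
ee_pos: [553.8, 299.9, 196.5]
ee_rot: [-0.0, 0.996, -0.091, 0.0]
contact_force: [0.3, -0.3, -0.8]
gripper_width: 19.8
gripper_force: 0.0
```

Request:
arm_command(rows=[[[0, 0, 0], [0, 0, 0], -0.75], [[0, 0, 0], [0, 0, 0], -1], [[0, 0, 0], [0, 0, 0], -1], [[0, 0, 0], [0, 0, 0], -1], [[0, 0, 0], [0, 0, 0], -1]])

```text
clock: 8.3
ee_pos: [554.3, 302.0, 197.6]
ee_rot: [-0.003, 0.996, -0.091, 0.002]
contact_force: [2.5, 10.8, 3.7]
gripper_width: 10.8
gripper_force: 29.2
```

Request:
arm_command(rows=[[[0, -3, 0], [0, 0, 0], -1], [[0, 2, -4], [0, 0, 0], -1], [[0, 8, -8], [0, 0, 0], -1], [[0, 19, -14], [0, 0, 0], -1], [[0, 31, -20], [0, 0, 0], -1]])

```text
clock: 8.8
ee_pos: [547.8, 270.1, 215.7]
ee_rot: [-0.001, 0.996, -0.091, -0.001]
contact_force: [1.1, 5.4, -6.3]
gripper_width: 10.6
gripper_force: 30.1
```

Request:
arm_command(rows=[[[0, 12, -5], [0, 0, 0], -1], [[0, 24, -10], [0, 0, 0], -1], [[0, 36, -14], [0, 0, 0], -1], [[0, 49, -18], [0, 0, 0], -1], [[0, 61, -21], [0, 0, 0], -1]])

```text
clock: 9.3
ee_pos: [536.2, 208.3, 235.9]
ee_rot: [0.0, 0.996, -0.091, -0.002]
contact_force: [0.2, 2.8, -19.4]
gripper_width: 10.3
gripper_force: 31.4
```

Run:
```python
from h import *
t=snap("top","top5.png"); sc=snap("scene","scene5.png")
print(monitor.read_state()["ee_pos"],monitor.read_state()["contact_force"])
cv2.imwrite("pics/c7.png",cv2.resize(sc[160:320,310:470],(560,560),interpolation=cv2.INTER_CUBIC))
```

```text
[536.44947162 207.56091702 235.99313037] [  0.14303436   0.60179136 -21.49987664]
```

View pics/c7.png

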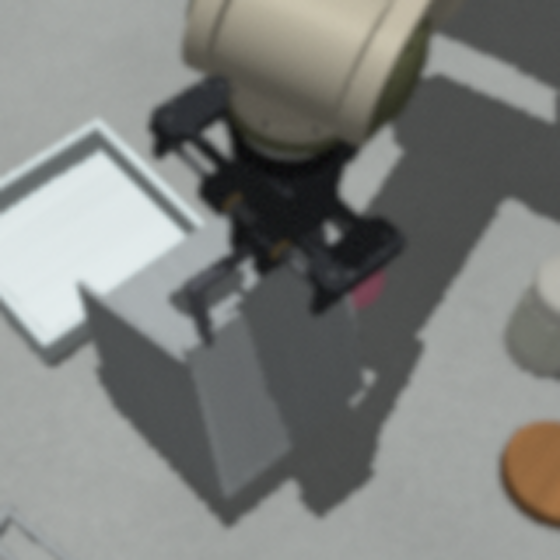

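At about 0.4 rad nearly the whole weight hangs on the gripper, so I continue with slightly less lift.

Request:
arm_command(rows=[[[0, 2, 1], [0, 0, 0], -1], [[0, 13, 0], [0, 0, 0], -1], [[0, 26, -1], [0, 0, 0], -1], [[0, 35, -1.5], [0, 0, 0], -1], [[0, 39, -1.5], [0, 0, 0], -1]])

```text
clock: 9.9
ee_pos: [529.9, 169.8, 238.9]
ee_rot: [0.0, 0.996, -0.092, 0.0]
contact_force: [-0.7, -1.1, -21.4]
gripper_width: 10.1
gripper_force: 31.4
```

Request:
arm_command(rows=[[[0, 0, 1], [0, 0, 0], -1], [[0, 0, 2], [0, 0, 0], -1], [[0, 0, 2], [0, 0, 0], -1]])

```text
clock: 10.2
ee_pos: [529.9, 171.4, 236.5]
ee_rot: [-0.0, 0.996, -0.091, -0.0]
contact_force: [-0.4, 0.6, -21.3]
gripper_width: 10.0
gripper_force: 31.4
```

Request:
arm_command(rows=[[[0, 0, 1], [0, 0, 0], -1], [[0, 0, 2], [0, 0, 0], -1], [[0, 0, 2], [0, 0, 0], -1]])

```text
clock: 10.5
ee_pos: [530.1, 171.6, 235.5]
ee_rot: [-0.001, 0.996, -0.091, 0.001]
contact_force: [-1.4, 2.7, -13.5]
gripper_width: 10.5
gripper_force: 30.7
```

Run:
```python
from h import *
t=snap("top","top6.png"); sc=snap("scene","scene6.png")
s=monitor.read_state();print(s["ee_pos"],s["contact_force"],s["torque"])
f=np.array([-.183,-.983,0]);w=np.array([.983,-.183,0])
e=np.array([553.7,302.5,0])+147*f
for a in(.4,.55):
  print(a,[proj("scene",e+80*k*w+f*120*np.sin(a)+[0,0,120*np.cos(a)])[0].round(1) for k in(-1,1)],[proj("scene",e+80*k*w)[0].round(1) for k in(-1,1)])
  print('backbottom',[proj("scene",e+80*k*w-f*150*np.cos(a)+[0,0,150*np.sin(a)])[0].round(1) for k in(-1,1)])
A=cv2.resize(sc[170:320,320:440],(480,600),interpolation=cv2.INTER_CUBIC)
cv2.imwrite("pics/c8.png",A)
```

```text
[530.15190294 171.46816986 235.50799941] [ -2.02045004   2.77311674 -11.48819453] [0.78323265 0.31197938 0.11200509]
0.4 [array([375.3, 220.9]), array([334.4, 248.7])] [array([381.4, 249.6]), array([343. , 277.2])]
backbottom [array([415.7, 272.2]), array([375.2, 303.9])]
0.55 [array([371.6, 219. ]), array([331. , 246.3])] [array([381.4, 249.6]), array([343. , 277.2])]
backbottom [array([414.5, 266.5]), array([373.5, 298.2])]
```

View pics/c8.png

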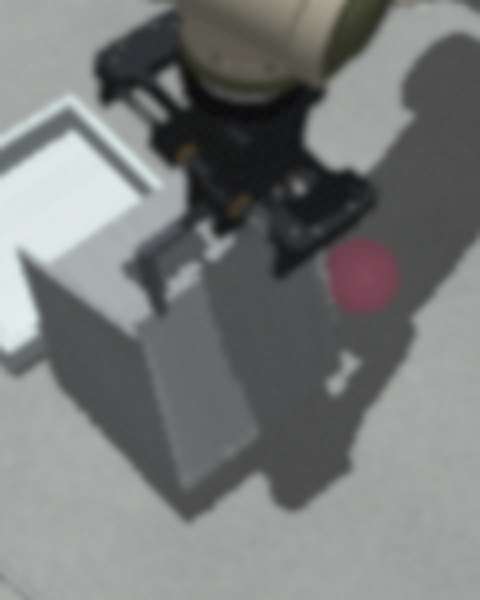

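The base edge lifted slightly and the tub slid forward about 40 mm: its front base corner is at roughly (335,266) where I expected (343,277). I'll hang it just clear, carry it back, set the edge down, and then push with the edge loaded.

Request:
arm_command(rows=[[[0, 0, -2], [0, 0, 0], -1], [[0, 0, -4], [0, 0, 0], -1], [[0, -4, -4.5], [0, 0, 0], -1], [[0, -11, -4.5], [0, 0, 0], -1], [[0, -19, -4.5], [0, 0, 0], -1]])

```text
clock: 11.1
ee_pos: [533.5, 190.0, 238.9]
ee_rot: [0.0, 0.996, -0.091, -0.0]
contact_force: [-0.7, -0.1, -21.5]
gripper_width: 10.0
gripper_force: 31.4
```

Request:
arm_command(rows=[[[0, -8, 0], [0, 0, 0], -1], [[0, -15, 0], [0, 0, 0], -1], [[0, -20, 0], [0, 0, 0], -1], [[0, -22, 0], [0, 0, 0], -1], [[0, -22, 2], [0, 0, 0], -1]])

```text
clock: 11.6
ee_pos: [537.5, 211.4, 237.3]
ee_rot: [0.0, 0.996, -0.091, 0.0]
contact_force: [0.3, -0.7, -21.8]
gripper_width: 9.9
gripper_force: 31.4
```

Request:
arm_command(rows=[[[0, 0, 1], [0, 0, 0], -1], [[0, 0, 2], [0, 0, 0], -1], [[0, 0, 3], [0, 0, 0], -1], [[0, 0, 3], [0, 0, 0], -1]])

```text
clock: 12.0
ee_pos: [537.4, 211.3, 234.2]
ee_rot: [-0.0, 0.996, -0.091, -0.0]
contact_force: [-0.8, 0.7, -21.5]
gripper_width: 10.4
gripper_force: 31.4
```

Request:
arm_command(rows=[[[0, 0, 0.7], [0, 0, 0], -1], [[0, 0, 1.5], [0, 0, 0], -1], [[0, 0, 1.5], [0, 0, 0], -1]])

```text
clock: 12.3
ee_pos: [537.7, 211.7, 233.6]
ee_rot: [-0.001, 0.996, -0.091, 0.001]
contact_force: [-1.0, 2.2, -13.4]
gripper_width: 10.3
gripper_force: 30.7
```

Request:
arm_command(rows=[[[0, 0, 0.7], [0, 0, 0], -1], [[0, 0, 1.5], [0, 0, 0], -1], [[0, 0, 1.5], [0, 0, 0], -1]])

```text
clock: 12.6
ee_pos: [537.9, 212.1, 233.3]
ee_rot: [-0.001, 0.996, -0.091, 0.002]
contact_force: [-2.4, 4.4, -3.6]
gripper_width: 10.4
gripper_force: 29.8
```

Request:
arm_command(rows=[[[0, 0, 0.7], [0, 0, 0], -1], [[0, 0, 1.5], [0, 0, 0], -1], [[0, 0, 1.5], [0, 0, 0], -1]])

```text
clock: 12.9
ee_pos: [538.3, 212.6, 233.0]
ee_rot: [-0.002, 0.996, -0.091, 0.003]
contact_force: [-4.2, 6.7, 2.8]
gripper_width: 10.4
gripper_force: 29.3
```

Request:
arm_command(rows=[[[0, 4, -0.8], [0, 0, 0], -1], [[0, 10, -2], [0, 0, 0], -1], [[0, 16, -3], [0, 0, 0], -1], [[0, 23, -4], [0, 0, 0], -1], [[0, 23, -4], [0, 0, 0], -1]])

```text
clock: 13.4
ee_pos: [534.2, 189.4, 237.5]
ee_rot: [-0.002, 0.996, -0.091, 0.003]
contact_force: [-4.0, 6.6, 4.6]
gripper_width: 10.2
gripper_force: 29.2
```

Request:
arm_command(rows=[[[0, 7, -1], [0, 0, 0], -1], [[0, 13, -1.8], [0, 0, 0], -1], [[0, 20, -2.3], [0, 0, 0], -1], [[0, 26, -2.7], [0, 0, 0], -1], [[0, 32, -3], [0, 0, 0], -1]])

```text
clock: 13.9
ee_pos: [528.2, 157.9, 239.6]
ee_rot: [-0.001, 0.996, -0.091, 0.003]
contact_force: [-3.2, 6.4, -0.1]
gripper_width: 10.2
gripper_force: 29.7
```

```bash
cat > balls.py <<'E'
from h import *
for n in("top","scene"):
  im=viewer.snapshot(n); cv2.imwrite("pics/last_%s.png"%n,im)
  h=cv2.cvtColor(im,cv2.COLOR_BGR2HSV)
  m=cv2.inRange(h,(8,90,70),(22,255,255))
  k,l,st,c=cv2.connectedComponentsWithStats(m)
  for i in range(1,k):
    if st[i,4]>25 and st[i,4]<900 and 100<c[i][1]<320 and 190<c[i][0]<450: print(n,c[i].round(1),st[i,4],onz(n,[c[i]],35)[0].round())
  for x in range(0): pass
s=monitor.read_state();print(s["clock"],s["ee_pos"],s["contact_force"])
E
python3 balls.py
```

```text
top [313.4 138.6] 218 [764.   2.  35.]
scene [271.5 284.5] 292 [778.  11.  35.]
14.0 [528.19181452 157.48668471 239.5548053 ] [-3.82514409  5.22516758  0.41290638]
```

Request:
arm_command(rows=[[[0, 6, 0], [0, 0, 0], -1], [[0, 12, 0], [0, 0, 0], -1], [[0, 18, 0.2], [0, 0, 0], -1], [[0, 23, 0.6], [0, 0, 0], -1], [[0, 28, 1], [0, 0, 0], -1]])

```text
clock: 14.5
ee_pos: [523.1, 130.1, 238.2]
ee_rot: [-0.001, 0.996, -0.091, 0.002]
contact_force: [-2.1, 4.7, -2.2]
gripper_width: 10.1
gripper_force: 29.7
```

Request:
arm_command(rows=[[[0, 0, 0], [0, 0, 0], -1], [[0, 0, 0], [0, 0, 0], -1], [[0, 0, 0], [0, 0, 0], -1], [[0, 0, 0], [0, 0, 0], -1], [[0, 0, 0], [0, 0, 0], -1]])

```text
clock: 15.0
ee_pos: [523.1, 130.3, 238.1]
ee_rot: [-0.001, 0.996, -0.091, 0.002]
contact_force: [-3.1, 4.0, 2.0]
gripper_width: 10.1
gripper_force: 29.5
```

```bash
python3 balls.py
```

```text
top [313.4 138.6] 219 [764.   2.  35.]
scene [271.5 284.5] 291 [778.  11.  35.]
15.1 [523.12259936 130.30196196 238.07254303] [-3.71982824  3.35417755  1.98522712]
```

Request:
arm_command(rows=[[[0, 3, 0.3], [0, 0, 0], -1], [[0, 6, 0.6], [0, 0, 0], -1], [[0, 9, 1], [0, 0, 0], -1], [[0, 12, 1.5], [0, 0, 0], -1], [[0, 12, 1.5], [0, 0, 0], -1]])

```text
clock: 15.6
ee_pos: [520.9, 118.1, 236.4]
ee_rot: [-0.0, 0.996, -0.091, 0.002]
contact_force: [-4.1, 2.6, 3.5]
gripper_width: 9.6
gripper_force: 29.2
```

Request:
arm_command(rows=[[[0, 0, 0], [0, 0, 0], -1], [[0, 0, 0], [0, 0, 0], -1], [[0, 0, 0], [0, 0, 0], -1], [[0, 0, 0], [0, 0, 0], -1], [[0, 0, 0], [0, 0, 0], -1]])

```text
clock: 16.1
ee_pos: [521.0, 118.3, 236.4]
ee_rot: [-0.0, 0.996, -0.091, 0.002]
contact_force: [-4.3, 2.6, 5.5]
gripper_width: 9.7
gripper_force: 29.2
```

```bash
python3 balls.py
python3 - <<'E'
from h import *
print(proj("top",[506-.183*-0,30,30]),proj("scene",[500,5,30]))
im=cv2.imread("pics/last_scene.png");h=cv2.cvtColor(im,cv2.COLOR_BGR2HSV)
m=cv2.inRange(h,(5,50,30),(25,255,255))[150:300,230:450];k,l,st,c=cv2.connectedComponentsWithStats(m)
for i in range(1,k):
  if st[i,4]>10:print((c[i]+[230,150]).round(),st[i,4])
E
```

```text
top [313.4 138.6] 218 [764.   2.  35.]
scene [271.5 284.4] 290 [778.  11.  35.]
16.2 [520.92503677 118.30058579 236.384498  ] [-4.20682192  3.02737678  5.01939559]
[[304.91798455 213.64973129]] [[331.97648397 225.47991141]]
[352. 194.] 20
[364. 206.] 26
[271. 284.] 339
```

Request:
arm_command(rows=[[[0, 2, 0.3], [0, 0, 0], -1], [[0, 4, 0.7], [0, 0, 0], -1], [[0, 6, 1], [0, 0, 0], -1], [[0, 6, 1], [0, 0, 0], -1], [[0, 6, 1], [0, 0, 0], -1]])

```text
clock: 16.7
ee_pos: [519.9, 112.2, 235.4]
ee_rot: [-0.0, 0.996, -0.091, 0.002]
contact_force: [-4.2, 3.0, 6.2]
gripper_width: 9.7
gripper_force: 29.1
```

```bash
cat > chk.py <<'E'
from h import *
for n in("scene","top"):
  im=viewer.snapshot(n); h=cv2.cvtColor(im,cv2.COLOR_BGR2HSV)
  f=np.array([-.183,-.983,0]);w=np.array([.983,-.183,0]);c=np.array([497,2,0])
  P=[c+i*w+j*f for j in(-70,-35,0,35,70) for i in(-80,-40,0,40,80)]
  q=proj(n,np.array(P)+[0,0,20]).astype(int)
  print(n);[print([tuple(int(v) for v in h[y,x]) for x,y in q[r*5:r*5+5]]) for r in range(5)]
  m=cv2.inRange(h,(5,70,30),(25,255,255)); hull=cv2.convexHull(proj(n,[c+i*100*w+j*85*f+[0,0,z] for i in(-1,1) for j in(-1,1) for z in(0,60)]).astype(np.int32))
  z=np.zeros_like(m);cv2.fillConvexPoly(z,hull,255);m&=z
  k,l,st,cc=cv2.connectedComponentsWithStats(m);print([(cc[i].round(1).tolist(),int(st[i,4]),onz(n,[cc[i]],34)[0].round().tolist()) for i in range(1,k) if st[i,4]>8])
s=monitor.read_state();print(s["clock"],s["ee_pos"],s["contact_force"])
E
python3 chk.py
```

```text
scene
[(105, 18, 86), (95, 11, 138), (96, 10, 125), (90, 9, 82), (93, 10, 229)]
[(90, 14, 130), (100, 17, 138), (90, 10, 225), (100, 9, 84), (90, 9, 235)]
[(96, 17, 151), (107, 21, 86), (90, 9, 231), (90, 10, 231), (90, 9, 233)]
[(93, 16, 175), (93, 10, 229), (90, 10, 229), (90, 10, 230), (90, 10, 232)]
[(94, 17, 107), (90, 16, 113), (90, 16, 115), (90, 16, 110), (94, 18, 111)]
[]
top
[(70, 5, 142), (20, 42, 110), (18, 36, 91), (30, 4, 62), (90, 4, 58)]
[(84, 7, 173), (84, 7, 177), (84, 7, 176), (100, 10, 77), (105, 7, 71)]
[(84, 8, 170), (78, 7, 175), (90, 6, 174), (84, 7, 174), (90, 6, 173)]
[(84, 8, 169), (90, 6, 172), (84, 7, 172), (84, 7, 172), (90, 6, 172)]
[(90, 6, 169), (84, 8, 169), (84, 8, 169), (83, 6, 172), (90, 6, 165)]
[]
16.8 [519.87233054 112.29019039 235.40081078] [-3.83695385  3.83959435  5.9379882 ]
```

```bash
python3 chk.py | tail -1
python3 - <<'E'
from h import *
im=cv2.cvtColor(viewer.snapshot("scene"),cv2.COLOR_BGR2GRAY)
print("     "+"".join("%3d"%(x%1000) for x in range(292,420,4)))
for y in range(180,312,4): print(y,"".join("%3d"%(im[y,x]//3) for x in range(292,420,4)))
f=np.array([-.183,-.983,0]);w=np.array([.983,-.183,0])
e=np.array([553.7,302.5,0])+(147+7)*f
for a in(.4,.55,.75):
  F=lambda b,u:e+80*w+f*(u*np.sin(a)-b*np.cos(a))+[0,0,u*np.cos(a)+b*np.sin(a)]
  print(a,[proj("scene",F(*q))[0].round().tolist() for q in((0,0),(0,150),(150,150),(150,0))])
E
```

```text
16.9 [519.88124668 112.29188824 235.41179994] [-4.64430824  3.42729666  5.84101493]
     292296300304308312316320324328332336340344348352356360364368372376380384388392396400404408412416
180  54 55 55 55 54 55 56 56 55 52 11 25 45 17 30  9  4  6  9  6  4  7 23 52 54 53 53 53 53 53 54 54
184  54 54 55 55 55 56 56 55 55 55 54 54 36 42 10  7  8  7  7  7  7  7 47 54 54 54 53 53 53 53 53 54
188  55 54 55 55 55 55 56 55 55 55 55 55 52 10  8  7  7  9  9  8  8  8 51 55 55 54 53 53 53 53 54 53
192  55 54 54 54 55 55 55 55 55 55 55 57 52 12  9 17  8  8  8  7  7  7 33 54 55 55 54 54 54 53 54 54
196  55 54 55 54 54 54 55 54 56 55 65 60 68 50 27 22 12  7  8  7  8 10 10 24 32 48 54 54 54 54 54 41
200  54 54 54 54 54 54 54 55 59 68 40 34 43 71 55 22 12  8  7  8 20 19 12  7  8 12 47 55 54 55 39 26
204  54 55 54 54 55 54 55 69 51 34 39 67 57 43 71 23 10 13 19 15 16 14  7  8 11 15 41 55 55 41 26 27
208  54 54 54 54 54 62 64 37 35 56 75 76 75 57 42 22 17 10 15 35 15  9  9 14 12 25 55 55 41 26 26 27
212  56 54 54 56 69 45 35 40 71 76 76 75 75 56 27 31 65 10 19 21 13 20 17  9 24 52 55 33 26 27 26 27
216  
[... 1927 characters left out ...]
 55 55 53 55 55 54 56 56 56 56 56 56 56 53 28 26 26 26 26 26 45 54 54 54 54 54 53 53 54
296  54 54 54 54 55 55 55 55 55 56 56 55 55 55 55 56 56 52 27 26 25 29 48 54 53 52 53 54 53 54 54 54
300  53 54 54 54 54 55 55 55 55 56 55 56 55 55 55 55 54 54 51 27 30 53 54 53 54 53 53 53 53 53 54 54
304  42 54 54 55 54 53 54 55 55 56 56 56 56 56 55 55 53 54 53 52 53 54 54 53 53 54 54 54 54 54 54 53
308  53 41 55 51 53 41 53 55 55 56 56 57 56 56 54 54 54 54 54 53 53 53 54 53 54 54 54 54 55 53 55 53
0.4 [[342.0, 276.0], [331.0, 239.0], [364.0, 264.0], [374.0, 302.0]]
0.55 [[342.0, 276.0], [326.0, 237.0], [357.0, 254.0], [372.0, 296.0]]
0.75 [[342.0, 276.0], [321.0, 234.0], [346.0, 242.0], [368.0, 288.0]]
```

Request:
arm_command(rows=[[[0, 2, 0.4], [0, 0, 0], -1], [[0, 5, 0.9], [0, 0, 0], -1], [[0, 8, 1.5], [0, 0, 0], -1], [[0, 8, 1.5], [0, 0, 0], -1], [[0, 8, 1.5], [0, 0, 0], -1]])

```text
clock: 17.45
ee_pos: [518.4, 104.3, 233.8]
ee_rot: [-0.0, 0.996, -0.091, 0.002]
contact_force: [-4.3, 2.8, 5.9]
gripper_width: 9.5
gripper_force: 29.2
```

Request:
arm_command(rows=[[[0, 0, 0], [0, 0, 0], -1], [[0, 0, 0], [0, 0, 0], -1], [[0, 0, 0], [0, 0, 0], -1], [[0, 0, 0], [0, 0, 0], -1], [[0, 0, 0], [0, 0, 0], -1]])

```text
clock: 17.95
ee_pos: [518.4, 104.3, 233.8]
ee_rot: [-0.0, 0.996, -0.091, 0.002]
contact_force: [-4.0, 1.6, 5.9]
gripper_width: 9.6
gripper_force: 29.2
```

```bash
python3 chk.py
python3 - <<'E'
from h import *
im=viewer.snapshot("top");h=cv2.cvtColor(im,cv2.COLOR_BGR2HSV)
print("    "+"".join("%3d"%(x%1000) for x in range(230,330,4)))
for y in range(168,250,4): print(y,"".join("%3d"%(h[y,x,2]//3) for x in range(230,330,4)),"|","".join("%4d"%h[y,x,1] for x in range(230,330,4)))
E
```

```text
scene
[(98, 12, 85), (94, 13, 142), (95, 11, 143), (98, 12, 83), (93, 10, 227)]
[(90, 12, 123), (93, 17, 184), (90, 14, 218), (90, 9, 83), (90, 10, 235)]
[(93, 17, 178), (111, 21, 84), (93, 10, 232), (87, 10, 231), (93, 10, 234)]
[(93, 16, 174), (90, 10, 229), (90, 10, 229), (93, 10, 231), (90, 10, 232)]
[(86, 17, 107), (90, 18, 113), (95, 13, 115), (90, 16, 111), (90, 16, 110)]
[]
top
[(20, 41, 94), (20, 39, 117), (20, 36, 143), (21, 40, 122), (30, 72, 53)]
[(84, 7, 173), (90, 6, 176), (83, 6, 176), (100, 17, 46), (120, 16, 48)]
[(84, 8, 169), (84, 7, 175), (84, 7, 175), (83, 6, 174), (83, 6, 173)]
[(90, 6, 168), (84, 7, 172), (84, 7, 173), (90, 6, 172), (84, 7, 173)]
[(83, 6, 170), (84, 8, 169), (84, 8, 169), (84, 7, 172), (84, 8, 165)]
[]
18.05 [518.4170714  104.33252252 233.82356024] [-4.2992136   3.67546488  6.75306495]
    230234238242246250254258262266270274278282286290294298302306310314318322326
168  38 38 38 39 35 44 35 43 43 43 43 43 42 42 42 42 43 21 39 38 39 38 39 39 38 |    4   7   7   9  41  39  41  39  39  40  40  38  40  38  40  38  37  51   7   7   7   7   9   7   7

[... 2959 characters left out ...]
 42 42 42 41 39 35 40 58 59 58 58 58 58 57 58 58 |    9   9   7   7  27  38  40  40  39  40  38  38  39  39  41  10   6   7   6   6   7   7   6   7   7
240  39 39 39 39 28 35 39 41 42 43 42 42 41 39 35 34 52 52 53 56 57 59 57 58 59 |    7   6   7   4  39  41  39  39  40  40  38  40  39  41  41  12   6   6   8   8   6   7   6   6   7
244  39 39 39 39 29 37 39 41 42 42 42 42 41 39 35 29 34 27 27 33 45 49 52 53 55 |    6   6   7   4  40  41  39  39  38  40  38  40  39  39  41  26   5   6   3   8   8   9   8   8   8
248  39 39 38 43 30 37 40 41 42 43 42 42 41 39 34 30 39 39 39 39 39 35 31 27 29 |    9   7  13  97  44  39  40  39  40  40  40  38  39  41  42  25   7   6   7   9   9   7   8   6   9
```

Request:
arm_command(rows=[[[0, 0, 0], [0, 0, 0], -1], [[0, 0, 0], [0, 0, 0], -1], [[0, 0, 0], [0, 0, 0], -1], [[0, 0, 0], [0, 0, 0], -1], [[0, 0, 0], [0, 0, 0], -1]])

```text
clock: 18.6
ee_pos: [518.4, 104.3, 233.8]
ee_rot: [-0.0, 0.996, -0.091, 0.002]
contact_force: [-4.0, 2.5, 5.2]
gripper_width: 9.7
gripper_force: 29.2
```

Request:
arm_command(rows=[[[0, 2, 0.4], [0, 0, 0], -1], [[0, 4, 0.9], [0, 0, 0], -1], [[0, 6, 1.3], [0, 0, 0], -1], [[0, 6, 1.3], [0, 0, 0], -1], [[0, 6, 1.3], [0, 0, 0], -1]])

```text
clock: 19.1
ee_pos: [517.3, 98.3, 232.5]
ee_rot: [0.0, 0.996, -0.091, 0.002]
contact_force: [-3.0, 2.3, 4.7]
gripper_width: 9.4
gripper_force: 29.2
```

```bash
python3 chk.py | grep -v '^\[('
python3 - <<'E'
from h import *
im=viewer.snapshot("scene");h=cv2.cvtColor(im,cv2.COLOR_BGR2HSV)
m=(h[...,1]>60)&(h[...,2]>15)
ys,xs=np.nonzero(m[170:300,290:420])
g=m[170:300,290:420]
k,l,st,c=cv2.connectedComponentsWithStats(g.astype(np.uint8))
for i in range(1,k):
  if st[i,4]>6:
    print((c[i]+[290,170]).round(),st[i,4],h[170:300,290:420][l==i].mean(0).round())
g=h[...,2]
print("     "+"".join("%3d"%(x%1000) for x in range(308,380,3)))
for y in range(190,300,4): print(y,"".join("%3d"%(g[y,x]//3) for x in range(308,380,3)))
E
```

```text
scene
[]
top
[]
19.2 [517.33849828  98.32593428 232.47790443] [-3.75657703  2.75736735  5.05768314]
[361. 172.] 9 [32. 64. 54.]
[347. 190.] 15 [20. 85. 56.]
[359. 202.] 22 [19. 91. 58.]
[410. 238.] 263 [171. 101. 164.]
     308311314317320323326329332335338341344347350353356359362365368371374377
190  55 56 56 56 56 56 55 55 55 56 49 15 12 21 11  8  8  8  7  8  9  9 10 36
194  55 54 55 55 56 56 56 55 57 64 68 54 37 43 16 10  8  8  8  8  8 11 14  9
198  55 55 56 55 55 56 56 67 65 43 45 71 58 49 10 14  9  9  8  9 23 43 14 10
202  55 55 54 55 57 69 62 40 36 38 50 38 67 61 11 10 15 22 15 24 11 12  9 10
206  55 55 58 69 59 39 36 40 67 76 77 70 36 32 20 30  9  9 22 27 16 12 12 17
210  59 69 55 37 36 41 67 76 77 77 69 42 30 34 43 59 15 23 27 23 12 17 17 12
214  52 36 36 41 68 76 77 77 76 60 28 52 75 77 59 38 66 65 35 25 12  9  9 17
218  36 45 70 77 77 77 76 76 76 75 33 42 76 77 77 70 38 48 33 27 13 17 27 28
222  73 77 78 77 76 77 77 76 77 77 70 29 59 77 77 72 37 28 28 28 28 28 28 28
226  78 77 77 77 77 77 77 77 77 77 77 54 30 65 53 48 47 35 28 28 28 28 28 28
230  77 77 77 77 77 77 77 77 77 7
[... 652 characters left out ...]
7 47 47
266  56 55 55 56 56 56 56 56 53 33 27 27 27 27 28 28 40 54 48 48 47 47 47 47
270  55 55 55 56 56 55 56 56 57 54 37 27 27 27 27 28 28 51 50 48 48 47 47 47
274  55 55 55 56 56 55 56 57 57 56 56 35 27 27 27 27 27 30 56 48 48 48 52 56
278  55 55 56 56 57 56 55 56 56 57 56 56 42 27 27 27 27 27 39 54 51 58 59 35
282  55 55 56 55 55 56 55 56 56 57 57 57 57 50 30 26 27 27 27 49 63 43 27 26
286  55 55 56 56 56 55 55 57 57 56 56 57 56 56 54 33 27 26 27 27 28 26 26 26
290  55 55 55 56 56 55 55 56 57 57 56 57 56 56 56 56 42 27 27 27 26 26 26 26
294  56 55 56 55 56 55 56 55 56 56 56 56 56 56 57 57 56 48 31 26 26 26 26 34
298  56 56 55 55 55 56 57 56 56 56 56 56 56 56 55 56 55 54 52 35 26 28 48 54
```

Run:
```python
from h import *
from scipy.optimize import least_squares
f=np.array([-.183,-.983,0]);w=np.array([.983,-.183,0])
e0=np.array([553.7,302.5,0])+147*f
def F(p,b,u,k=80):
  a,s,l=p; return e0+k*w+l*w+f*(s+u*np.sin(a)-b*np.cos(a))+[0,0,u*np.cos(a)+b*np.sin(a)]
def sol(ft,bb,bl):
  def r(p):
    A=proj("scene",[F(p,0,150),F(p,150,0),F(p,150,150)]); d=A[2]-A[1]; n=np.array([d[1],-d[0]])/np.linalg.norm(d)
    return np.r_[A[0]-ft,A[1]-bb,n@(np.array(bl)-A[1])]
  q=least_squares(r,[.7,5,0]); return q.x.round(3),q.fun.round(1)
print("now",sol((322.5,235),(367,284.5),(343.5,242)))
print("prev",sol((324,235.5),(368,287),(347,246)))
for p,b,u,bb in((0.38,0,0,0),):pass
print("start side check",proj("scene",[F((0,0,0),0,150),F((0,0,0),0,0)]), "seen (346.3,254.5),(343.7,276.7)")
```

```text
now (array([ 0.872, -1.215, -0.482]), array([-1.8,  0.6,  0.6, -0.1,  1.2]))
prev (array([ 0.82 , -1.945, -0.566]), array([-2.1,  0.4,  1. , -0. ,  1. ]))
start side check [[345.20811594 253.14309238]
 [343.0493588  277.19233489]] seen (346.3,254.5),(343.7,276.7)
```

The tub is really at about 0.85 rad, and the balls may be hidden below the lip. I'll rock back along the same path to look.

Request:
arm_command(rows=[[[0, -4, -0.9], [0, 0, 0], -1], [[0, -9, -1.9], [0, 0, 0], -1], [[0, -15, -2.9], [0, 0, 0], -1], [[0, -23, -4.2], [0, 0, 0], -1], [[0, -32, -5.3], [0, 0, 0], -1]])

```text
clock: 19.75
ee_pos: [522.9, 130.2, 237.0]
ee_rot: [0.0, 0.996, -0.091, 0.001]
contact_force: [-3.5, 3.0, 4.7]
gripper_width: 9.6
gripper_force: 29.3
```

Request:
arm_command(rows=[[[0, -7, -0.5], [0, 0, 0], -1], [[0, -14, -0.9], [0, 0, 0], -1], [[0, -20, -1], [0, 0, 0], -1], [[0, -26, -1], [0, 0, 0], -1], [[0, -28, -1], [0, 0, 0], -1]])

```text
clock: 20.25
ee_pos: [527.7, 158.2, 237.0]
ee_rot: [-0.0, 0.996, -0.091, 0.0]
contact_force: [-3.1, 3.4, 4.7]
gripper_width: 9.4
gripper_force: 29.2
```

```bash
python3 chk.py; python3 balls.py
```

```text
scene
[(90, 9, 81), (120, 20, 65), (94, 12, 176), (105, 12, 82), (90, 10, 228)]
[(90, 15, 133), (93, 10, 233), (90, 10, 234), (96, 11, 113), (87, 10, 235)]
[(93, 17, 178), (93, 10, 232), (90, 10, 231), (93, 10, 232), (93, 10, 233)]
[(93, 16, 174), (90, 10, 228), (93, 10, 229), (90, 10, 230), (90, 10, 231)]
[(90, 14, 107), (86, 16, 112), (90, 16, 113), (94, 19, 110), (94, 16, 111)]
[]
top
[(84, 8, 167), (84, 8, 164), (84, 8, 164), (83, 6, 165), (83, 6, 164)]
[(84, 7, 172), (83, 6, 177), (84, 7, 176), (84, 7, 174), (84, 7, 173)]
[(90, 6, 169), (84, 7, 175), (83, 6, 175), (84, 7, 174), (83, 6, 173)]
[(83, 6, 168), (84, 7, 172), (84, 7, 172), (84, 7, 172), (90, 6, 172)]
[(90, 6, 169), (90, 6, 168), (90, 6, 168), (84, 7, 172), (84, 8, 165)]
[]
20.35 [527.68009886 158.05136494 237.05589526] [-3.12294161  3.64744142  5.227643  ]
top [313.5 138.6] 217 [764.   2.  35.]
scene [271.5 284.4] 291 [778.  11.  35.]
20.45 [527.64850507 157.8434189  237.06102574] [-3.79199475  3.64541015  5.51001458]
```

Run:
```python
from h import *
t0=cv2.imread("pics/top0.png");h0=cv2.cvtColor(t0,cv2.COLOR_BGR2HSV);print(h0[186,233],h0[210,228])
s0=cv2.cvtColor(cv2.imread("pics/scene0.png"),cv2.COLOR_BGR2HSV);print(s0[281,381],s0[266,400])
for n,im in(("top0",t0),("top",cv2.imread("pics/last_top.png")),("scene0",cv2.imread("pics/scene0.png")),("scene",cv2.imread("pics/last_scene.png"))):
  h=cv2.cvtColor(im,cv2.COLOR_BGR2HSV);m=cv2.inRange(h,(10,75,40),(20,170,255))
  k,l,st,c=cv2.connectedComponentsWithStats(m)
  print(n,[(c[i].round().astype(int).tolist(),int(st[i,4])) for i in range(1,k) if 12<st[i,4]<1000 and 90<c[i][1]<395 and 100<c[i][0]<560])
```

```text
[ 17 101 142] [ 17 103 141]
[ 17 105 201] [ 16  91 163]
top0 [([314, 139], 257), ([233, 186], 267), ([178, 195], 131), ([227, 209], 248), ([176, 244], 557)]
top [([314, 139], 258), ([178, 195], 134), ([176, 244], 558)]
scene0 [([398, 264], 97), ([271, 284], 316), ([380, 280], 137), ([469, 295], 727), ([439, 339], 201)]
scene [([271, 284], 316), ([469, 295], 725), ([439, 339], 202)]
```

Run:
```python
from h import *
h=cv2.cvtColor(cv2.imread("pics/last_top.png"),cv2.COLOR_BGR2HSV)
print("    "+"".join("%3d"%(x%1000) for x in range(222,312,3)))
for y in range(168,246,4): print(y,"".join("%3d"%(h[y,x,2]//3) for x in range(222,312,3)),"|","".join("%4d"%h[y,x,1] for x in range(222,312,3)))
f=np.array([-.183,-.983,0]);w=np.array([.983,-.183,0]);e=np.array([553.7,302.5,0])+147*f
for i in(-80,-40,0,40,80): print(i,[proj("top",e+i*w+f*(120*np.sin(.6))+[0,0,99]).round().tolist(),proj("top",e+i*w).round().tolist(),proj("top",e+i*w+73*f+[0,0,42]).round().tolist()],proj("scene",e+i*w+36*f+[0,0,30]).round())
```

```text
222225228231234237240243246249252255258261264267270273276279282285288291294297300303306309
168  27 44 44 35 44 44 44 45 45 45 45 45 45 45 43 43 44 37 19 31 39 38 39 38 38 38 39 38 38 38 |   34  40  39  41  38  38  38  38  38  38  38  39  37  37  39  38  38  43  79  14   6   7   7   7   4   7   7   7   9   7
172  24 44 44 35 46 46 46 47 46 47 47 47 47 47 45 43 44 37 19 29 39 39 39 39 38 38 38 38 39 38 |   50  36  39  41  35  36  36  36  36  36  34  36  36  36  36  37  38  41  81  11   7   7   4   7   7   7   7   7   7   7
176  23 44 44 33 45 45 45 45 44 44 44 44 44 43 42 40 44 38 20 27 39 39 39 38 39 39 38 38 38 39 |   47  38  39  41  37  36  38  38  36  36  38  37  38  39  38  40  38  42  81  16   6   7   7   7   4   7   4   7   7   7
180  25 44 44 29 41 41 41 41 41 41 40 40 40 40 39 38 44 40 18 16 27 27 31 36 38 39 39 39 39 39 |   37  38  39  43  39  37  37  39  37  39  40  40  40  40  41  40  38  38  74  27   3   6   3   5   7   7   7   7   9   6
184  31 44 44 31 37 38 38 37 37 36 36 36 36 35 35 37 45 44 16 13 15 15 22 15 32 42 45 49 51 49 |   16  36  38  41  39  42  42  41  41  39
[... 3011 characters left out ...]
    7   9  14  43  39  41  38  39  40  40  40  40  38  39  39  38  41  41   7   6   7   8   6   7   6   8   8   6   6   7
244  39 39 35 31 37 39 40 41 42 42 43 42 42 41 40 38 35 28 36 39 39 38 38 35 35 28 27 27 33 42 |    6   7  12  41  41  41  38  41  38  40  40  38  38  41  40  40  41  44   9   9   7   7   9  10  10   6   6   6   8   6
-80 [[[280.0, 232.0]], [[262.0, 232.0]], [[283.0, 235.0]]] [[375. 237.]]
-40 [[[283.0, 220.0]], [[265.0, 221.0]], [[285.0, 223.0]]] [[366. 244.]]
0 [[[285.0, 207.0]], [[267.0, 209.0]], [[288.0, 211.0]]] [[356. 250.]]
40 [[[288.0, 195.0]], [[269.0, 198.0]], [[290.0, 199.0]]] [[346. 257.]]
80 [[[290.0, 183.0]], [[272.0, 186.0]], [[292.0, 187.0]]] [[336. 264.]]
```

Request:
arm_command(rows=[[[0, -7, 0.4], [0, 0, 0], -1], [[0, -15, 1], [0, 0, 0], -1], [[0, -23, 1.8], [0, 0, 0], -1], [[0, -31, 2.8], [0, 0, 0], -1], [[0, -39, 4], [0, 0, 0], -1]])

```text
clock: 20.95
ee_pos: [534.5, 196.7, 232.2]
ee_rot: [-0.0, 0.996, -0.091, -0.0]
contact_force: [-2.6, 3.5, 0.2]
gripper_width: 9.4
gripper_force: 29.7
```

```bash
python3 balls.py
```

```text
top [313.4 138.6] 218 [764.   2.  35.]
scene [271.5 284.4] 290 [778.  11.  35.]
21.05 [534.45498639 197.22177563 232.09140559] [-2.30714883  4.90247471  1.69837941]
```

Request:
arm_command(rows=[[[0, -8, 1.3], [0, 0, 0], -1], [[0, -16, 2.9], [0, 0, 0], -1], [[0, -26, 5.5], [0, 0, 0], -1], [[0, -36, 8.7], [0, 0, 0], -1], [[0, -46, 12.2], [0, 0, 0], -1]])

```text
clock: 21.55
ee_pos: [542.6, 241.5, 219.0]
ee_rot: [0.001, 0.996, -0.091, -0.001]
contact_force: [-1.0, 0.4, -11.9]
gripper_width: 8.7
gripper_force: 30.6
```

```bash
python3 balls.py
```

```text
top [313.3 138.6] 219 [764.   2.  35.]
top [248.3 185.4] 26 [601. 219.  35.]
scene [271.5 284.4] 291 [778.  11.  35.]
21.65 [542.6127953  241.76181249 218.83443652] [ -1.66511719  -0.53093635 -12.97393099]
```

Run:
```python
from h import *
f=np.array([-.183,-.983,0]);w=np.array([.983,-.183,0]);e=np.array([553.7,302.5,0])+147*f
b0=onz("top",[(233,186),(228,209.5)],87); print([((p-e)@-f,(p-e)@w) for p in b0])
a=.22
for b,u in((117,87),(105,94),(90,103)):
  print([proj("top",e+k*w+f*(u*np.sin(a)-b*np.cos(a))+[0,0,u*np.cos(a)+b*np.sin(a)]).round(1).tolist() for k in(33,-33)])
h=cv2.cvtColor(cv2.imread("pics/last_top.png"),cv2.COLOR_BGR2HSV)
for y in range(170,232,3): print(y,"".join("%4d"%h[y,x,1] for x in range(214,276,3)),"|","".join("%3d"%(h[y,x,2]//3) for x in range(214,276,3)))
```

```text
[(np.float64(112.95740182806692), np.float64(39.852776079277184)), (np.float64(112.25631633011889), np.float64(-38.47852047574638))]
[[[236.8, 187.4]], [[232.4, 207.5]]]
[[[240.7, 187.9]], [[236.3, 208.0]]]
[[[245.6, 188.4]], [[241.2, 208.6]]]
170   37  37  38  36  37  37  37  38  38  47  72   9   7   9   6   4   6   6   6   6   6 |  46 46 45 44 44 43 41 44 44 29 17 29 38 39 39 39 39 39 39 39 39
173   37  40  38  40  39  40  41  38  38  42  77   8   3   2   2   2   4   7   6   4   6 |  43 43 42 42 41 40 39 42 44 36 16 20 29 38 39 39 38 39 39 39 39
176   39  40  40  39  40  40  41  38  38  37  72  10   0   0   0   8   3   2   2   2   4 |  41 40 40 39 38 38 37 42 44 38 15 16 16 15 16 21 28 38 39 39 39
179   40  41  42  42  41  43  42  39  38  39  51   6  11  12  17  16  18   0   5   4   3 |  38 37 36 36 35 34 32 36 44 43 18 14 15 14 14 16 14 16 17 20 28
182   42  40  42  41  41  42  42  41  36  37  43  93  61  18  18  17   8   2   3   3   3 |  34 33 32 31 29 28 26 33 44 43 24 25 18 14 14 15 21 34 31 29 26
185   42  44  44  44  47  44  45  48  36  36  39  99  98  17  17  16   3   4   2 
[... 1698 characters left out ...]
 4   2   4   5 |  40 41 42 42 42 42 41 40 39 35 32 30 28 26 29 38 38 38 38 38 34
221   38  41  38  40  38  38  39  40  39  41  39  28   4   2   2   4   4   4   4   5   7 |  40 41 42 42 42 42 41 40 39 37 32 27 38 38 38 38 38 38 38 37 37
224   40  39  39  40  38  36  40  39  41  41  42  39   3   5   2   2   4   2   4   2   7 |  40 41 41 42 42 42 42 41 39 37 34 28 27 37 38 40 39 37 38 36 38
227   39  39  40  40  38  38  38  39  40  42  43  40  14   5   5   5   3   0   2   2   7 |  39 41 42 42 42 42 42 41 40 38 35 29 18 16 17 18 26 30 38 39 39
230   39  41  40  40  38  40  38  39  39  40  43  42  31   5   5  10  10   5  10   6   7 |  39 41 42 42 42 42 42 41 41 38 35 30 21 18 17 17 17 17 17 30 39
```

One ball is visible again at the back of the tub, at (248,185) in the top view, so the chews are still inside. Rolling resistance must be higher than expected. I'll rock forward again to about 0.9 rad; the wall still clears the pan there.

Request:
arm_command(rows=[[[0, 10, -3], [0, 0, 0], -1], [[0, 20, -6], [0, 0, 0], -1], [[0, 30, -8.5], [0, 0, 0], -1], [[0, 38, -10], [0, 0, 0], -1], [[0, 46, -11.5], [0, 0, 0], -1]])

```text
clock: 22.15
ee_pos: [534.2, 194.5, 231.5]
ee_rot: [0.0, 0.996, -0.092, -0.001]
contact_force: [1.8, 1.0, -21.2]
gripper_width: 9.0
gripper_force: 31.3
```

Request:
arm_command(rows=[[[0, -3, 1.5], [0, 0, 0], -1], [[0, -6, 3], [0, 0, 0], -1], [[0, -6, 4], [0, 0, 0], -1], [[0, -6, 4], [0, 0, 0], -1]])

```text
clock: 22.55
ee_pos: [535.6, 202.0, 227.7]
ee_rot: [-0.0, 0.996, -0.091, -0.0]
contact_force: [0.2, 0.9, -19.8]
gripper_width: 8.8
gripper_force: 31.4
```

Request:
arm_command(rows=[[[0, -1, 0.5], [3, 0, 0], -1], [[0, -2, 1], [6, 0, 0], -1], [[0, -3, 1.5], [9, 0, 0], -1], [[0, -3, 1.5], [9, 0, 0], -1]])

```text
clock: 22.95
ee_pos: [536.6, 204.3, 227.9]
ee_rot: [-0.079, 0.993, -0.091, 0.008]
contact_force: [-2.2, 1.2, -11.9]
gripper_width: 9.0
gripper_force: 30.6
```

```bash
python3 balls.py
python3 - <<'E'
from h import *
im=cv2.imread("pics/last_scene.png");g=im.max(2)
print("     "+"".join("%3d"%(x%1000) for x in range(308,392,3)))
for y in range(226,312,4): print(y,"".join("%3d"%(g[y,x]//3) for x in range(308,392,3)))
E
```

```text
top [313.3 138.6] 220 [764.   2.  35.]
scene [271.5 284.5] 291 [778.  11.  35.]
23.05 [536.52656551 204.66457862 227.74261604] [-1.45616173  2.61017549 -8.31025815]
     308311314317320323326329332335338341344347350353356359362365368371374377380383386389
226  77 77 76 76 76 76 77 77 77 77 77 77 77 77 78 78 77 65 57 57 57 56 26  9 12 21 24 10
230  77 77 76 77 77 77 77 77 77 77 77 77 78 78 77 67 58 57 57 52 34 40 30 15 11 17 21 28
234  77 77 77 77 77 77 78 77 77 78 78 78 77 66 59 57 58 52 34 28 28 30 26 17 14  8  9 19
238  76 77 77 77 78 77 77 65 68 78 77 67 59 58 58 57 34 28 28 30 28 24 27 28 27 14 29 26
242  66 74 77 77 77 78 78 73 32 51 57 58 58 59 58 51 29 28 24 22 27 28 28 28 27 27 27 27
246  39 60 75 78 78 78 78 78 42 28 35 54 57 58 59 58 56 39 22 20 27 28 39 32 27 27 27 27
250  54 42 54 75 77 78 78 76 52 28 27 28 41 56 58 58 57 44 25 19 33 48 38 33 27 27 27 27
254  56 55 44 48 75 76 70 44 34 27 27 28 28 29 47 55 57 50 34 24 27 34 34 34 27 27 27 27
258  55 56 55 47 41 44 35 31 35 32 27 27 27 27 28 32 51 48 42 34 31 34 34 34 30 27 26 27
262  55 55 56 55 50 34 35 53 55 38 27 27 27 
[... 412 characters left out ...]
55 55 55 55 55 56 56 57 57 56 57 43 27 27 27 28 28 31 35 34 34 34 34 34 34 29
286  55 55 55 55 55 55 55 56 57 56 56 56 56 56 48 29 27 27 27 28 36 34 34 34 34 33 34 28
290  55 54 55 56 55 55 55 55 56 57 56 57 56 56 56 53 33 27 27 27 35 35 34 34 34 30 25 26
294  55 54 55 55 55 55 56 55 55 56 55 55 56 56 57 57 55 37 26 27 31 36 35 32 27 26 29 45
298  55 56 54 55 55 55 57 56 56 55 55 56 56 55 55 56 54 54 41 26 27 35 27 26 27 47 53 54
302  56 55 54 55 56 56 56 56 56 56 56 56 56 56 55 54 54 54 54 47 27 26 26 38 52 54 54 54
306  53 53 52 55 56 56 56 56 56 56 56 56 56 56 55 55 54 54 54 54 49 35 49 54 53 53 54 53
310  51 37 50 52 53 56 56 56 56 56 56 55 55 55 55 55 55 54 53 54 54 54 53 54 54 54 54 54
```

```bash
cat > plan.py <<'E'
import sys; from h import *
def bar(a): t=np.arctan2(215,147)+a; return 147-260.5*np.cos(t),260.5*np.sin(t)-215
def plan(a0,p0,seq,lift=0):
  # seq of (a, phi_deg); rows in tool frame tilted p0
  def tcp(a,p): F,U=bar(a); p=np.radians(p); return np.array([F-19*np.sin(p),U-19*np.cos(p)])
  s,c=np.sin(np.radians(p0)),np.cos(np.radians(p0)); R=[]
  for i,(a,p) in enumerate(seq):
    F,U=tcp(a,p)-tcp(a0,p0); U+=lift*(i+1)/len(seq)
    R.append([[0,round(c*F-s*U,1),round(-s*F-c*U,1)],[round(p-p0,1),0,0],-1])
  print(R)
if __name__=="__main__":
  plan(.37,9,[(.37+.05*k,9+2.9*k) for k in range(1,6)])
  plan(.62,23.5,[(.62+.03*k,23.5+1.7*k) for k in range(1,6)])
  plan(.77,32,[(.77+.03*k,32+1.7*k) for k in range(1,6)])
E
python3 plan.py
python3 - <<'E'
from h import *
from scipy.optimize import least_squares
f=np.array([-.183,-.983,0]);w=np.array([.983,-.183,0])
e0=np.array([553.7,302.5,0])+147*f
def F(p,b,u,k=80):
  a,s,l=p; return e0+k*w+l*w+f*(s+u*np.sin(a)-b*np.cos(a))+[0,0,u*np.cos(a)+b*np.sin(a)]
def sol(ft,bb,bl):
  def r(p):
    A=proj("scene",[F(p,0,150),F(p,150,0),F(p,150,150)]); d=A[2]-A[1]; n=np.array([d[1],-d[0]])/np.linalg.norm(d)
    return np.r_[A[0]-ft,A[1]-bb,n@(np.array(bl)-A[1])]
  q=least_squares(r,[.7,5,0]); return q.x.round(3),q.fun.round(1)
print("now",sol((330,238.5),(371.5,297.5),(361,266)))
E
```

```text
[[[0, np.float64(11.2), np.float64(-4.6)], [2.9, 0, 0], -1], [[0, np.float64(22.7), np.float64(-8.7)], [5.8, 0, 0], -1], [[0, np.float64(34.3), np.float64(-12.2)], [8.7, 0, 0], -1], [[0, np.float64(46.1), np.float64(-15.1)], [11.6, 0, 0], -1], [[0, np.float64(58.0), np.float64(-17.4)], [14.5, 0, 0], -1]]
[[[0, np.float64(6.7), np.float64(-2.9)], [1.7, 0, 0], -1], [[0, np.float64(13.5), np.float64(-5.5)], [3.4, 0, 0], -1], [[0, np.float64(20.4), np.float64(-8.0)], [5.1, 0, 0], -1], [[0, np.float64(27.3), np.float64(-10.3)], [6.8, 0, 0], -1], [[0, np.float64(34.3), np.float64(-12.3)], [8.5, 0, 0], -1]]
[[[0, np.float64(6.7), np.float64(-2.9)], [1.7, 0, 0], -1], [[0, np.float64(13.5), np.float64(-5.5)], [3.4, 0, 0], -1], [[0, np.float64(20.4), np.float64(-8.0)], [5.1, 0, 0], -1], [[0, np.float64(27.3), np.float64(-10.2)], [6.8, 0, 0], -1], [[0, np.float64(34.3), np.float64(-12.2)], [8.5, 0, 0], -1]]
now (array([ 0.478,  8.574, -0.021]), array([-2. , -1.1,  0.8,  1.2,  1.1]))
```

Request:
arm_command(rows=[[[0, 11, -4], [2.9, 0, 0], -1], [[0, 22, -8], [5.8, 0, 0], -1], [[0, 34, -11.5], [8.7, 0, 0], -1], [[0, 46, -14], [11.6, 0, 0], -1], [[0, 58, -16], [14.5, 0, 0], -1]])

```text
clock: 23.55
ee_pos: [526.5, 146.2, 237.0]
ee_rot: [-0.204, 0.975, -0.088, 0.022]
contact_force: [-3.1, 4.4, 6.4]
gripper_width: 8.5
gripper_force: 29.5
```

Request:
arm_command(rows=[[[0, 6.7, -2.9], [1.7, 0, 0], -1], [[0, 13.5, -5.5], [3.4, 0, 0], -1], [[0, 20.4, -8], [5.1, 0, 0], -1], [[0, 27.3, -10.3], [6.8, 0, 0], -1], [[0, 34, -12.3], [8.5, 0, 0], -1]])

```text
clock: 24.05
ee_pos: [520.3, 110.3, 235.3]
ee_rot: [-0.275, 0.957, -0.086, 0.029]
contact_force: [-5.3, 1.5, 12.3]
gripper_width: 8.9
gripper_force: 29.1
```

```bash
python3 chk.py|grep -v '^\[(';python3 balls.py
```

```text
scene
[]
top
[]
24.15 [520.42679502 109.64810428 235.17363718] [-5.85350987  1.9214354  12.71810868]
top [313.  138.7] 227 [763.   3.  35.]
scene [271.5 284.5] 291 [778.  12.  35.]
24.25 [520.40575035 110.22000004 235.24719647] [-5.21143743  0.63593454 12.24185313]
```

Request:
arm_command(rows=[[[0, 5, -4], [1.5, 0, 0], -1], [[0, 10, -6.5], [3, 0, 0], -1], [[0, 15, -8.5], [4.5, 0, 0], -1], [[0, 18, -9.5], [5.5, 0, 0], -1], [[0, 18, -9.5], [5.5, 0, 0], -1]])

```text
clock: 24.75
ee_pos: [516.2, 89.7, 231.9]
ee_rot: [-0.32, 0.943, -0.085, 0.032]
contact_force: [-3.3, 1.5, 6.5]
gripper_width: 8.8
gripper_force: 29.3
```

Request:
arm_command(rows=[[[0, 0, 0], [0, 0, 0], -1], [[0, 0, 0], [0, 0, 0], -1], [[0, 0, 0], [0, 0, 0], -1], [[0, 0, 0], [0, 0, 0], -1], [[0, 0, 0], [0, 0, 0], -1]])

```text
clock: 25.25
ee_pos: [516.2, 90.2, 232.0]
ee_rot: [-0.319, 0.943, -0.085, 0.032]
contact_force: [-3.4, 0.7, 7.5]
gripper_width: 8.9
gripper_force: 29.3
```

```bash
python3 chk.py|grep -v '^\[(';python3 balls.py
python3 - <<'E'
from h import *
im=cv2.imread("pics/last_scene.png");g=im.max(2)
print("     "+"".join("%3d"%(x%1000) for x in range(296,380,3)))
for y in range(190,302,4): print(y,"".join("%3d"%(g[y,x]//3) for x in range(296,380,3)))
E
```

```text
scene
top
25.35 [516.21511809  90.20767119 232.04187947] [-2.94505852  0.83268616  6.74374378]
top [313.1 138.7] 226 [763.   3.  35.]
scene [311.3 221.5] 188 [536. -54.  35.]
scene [271.5 284.4] 290 [778.  11.  35.]
25.45 [516.18830011  90.23007129 232.04131161] [-3.88018113  0.3461315   5.96037066]
     296299302305308311314317320323326329332335338341344347350353356359362365368371374377
190  56 55 56 56 56 56 56 57 56 57 56 55 53 55 39 15 11  8 10 14 14 14 26 27 32 55 56 56
194  55 55 56 56 56 55 55 56 56 57 57 55 56 57 49 34  8  7 11 12 18 40 54 51 26 37 38 29
198  55 56 56 55 56 55 56 56 56 56 54 47 39 36 36 37 14 13  9  8 14 27 28 31 24 26 28 36
202  56 55 55 55 55 55 55 55 54 44 38 36 36 36 34 27 17 11  8  9 10 24 26 26 27 33 31 49
206  55 55 55 56 55 55 60 68 40 36 36 36 34 30 26 32 35 28 43 16 21 26 28 32 28 37 48 49
210  56 55 55 55 60 71 53 37 36 37 38 34 26 30 38 38 37 36 45 70 32 27 28 29 29 29 45 49
214  55 56 63 70 64 62 59 46 53 38 38 38 29 28 35 38 38 59 57 31 29 28 29 29 29 35 48 49
218  66 68 47 62 67 71 65 58 68 57 37 38 37 27 28 37 39 47 49 31 28 28 28 32 45 49 50 
[... 1082 characters left out ...]
55 56 55 56 56 56 56 56 57 57 57 54 32 28 27 28 27 28 37 51 50 49 51 51 45 31
274  55 55 56 56 56 56 56 56 56 56 56 57 58 57 56 34 27 27 27 27 28 45 52 56 54 34 27 26
278  55 56 56 55 55 56 57 57 57 56 57 58 57 58 57 57 44 28 27 27 28 29 54 42 27 26 27 26
282  56 56 55 56 55 55 56 56 56 56 55 57 57 57 57 57 58 53 30 27 27 27 27 27 27 27 27 26
286  56 56 56 56 55 56 56 56 56 56 56 57 58 57 57 57 57 57 55 34 27 26 27 27 27 27 27 28
290  55 55 56 56 55 55 56 57 56 56 56 56 57 58 57 58 57 57 57 56 44 27 27 26 27 27 44 54
294  55 56 55 56 56 55 56 55 56 56 56 56 57 57 56 57 57 57 58 57 57 51 32 26 38 52 55 55
298  56 55 55 56 56 56 55 56 56 56 57 57 57 56 56 57 57 56 56 56 56 55 54 48 55 56 55 55
```

One chew is in the pan. I hold to let the other follow.

Request:
arm_command(rows=[[[0, 0, 0], [0, 0, 0], -1], [[0, 0, 0], [0, 0, 0], -1], [[0, 0, 0], [0, 0, 0], -1], [[0, 0, 0], [0, 0, 0], -1], [[0, 0, 0], [0, 0, 0], -1]])

```text
clock: 25.95
ee_pos: [516.2, 90.2, 232.0]
ee_rot: [-0.319, 0.943, -0.085, 0.032]
contact_force: [-4.2, -0.0, 7.0]
gripper_width: 8.6
gripper_force: 29.3
```

Request:
arm_command(rows=[[[0, 0, 0], [0, 0, 0], -1], [[0, 0, 0], [0, 0, 0], -1], [[0, 0, 0], [0, 0, 0], -1], [[0, 0, 0], [0, 0, 0], -1], [[0, 0, 0], [0, 0, 0], -1]])

```text
clock: 26.45
ee_pos: [516.2, 90.2, 232.0]
ee_rot: [-0.319, 0.943, -0.085, 0.032]
contact_force: [-2.5, 1.4, 6.9]
gripper_width: 8.3
gripper_force: 29.3
```

```bash
python3 chk.py|grep '\[(\[';python3 balls.py
```

```text
[([311.2, 221.5], 215, [536.0, -55.0, 34.0])]
top [312.9 138.8] 231 [763.   4.  35.]
scene [311.3 221.6] 188 [537. -54.  35.]
scene [271.5 284.4] 290 [778.  11.  35.]
26.65 [516.19370163  90.23438231 232.04242564] [-3.61731755  0.33019859  7.4001321 ]
```

Run:
```python
from h import *
print(proj("scene",[450,-38,34]),proj("top",[450,-38,34]),proj("top",[536,-54,34]))
for n in("scene","top"):
  h=cv2.cvtColor(cv2.imread("pics/last_%s.png"%n),cv2.COLOR_BGR2HSV)
  for P in([450,-38,34],[455,-10,34],[465,20,34],[445,-60,34],[536,-54,34]):
    x,y=proj(n,P)[0].astype(int); print(n,P,(x,y),h[y-1:y+2,x-1:x+2].reshape(-1,3).mean(0).round())
```

```text
[[332.16962625 208.51544143]] [[325.61014679 230.29523556]] [[330.32829882 204.50113595]]
scene [450, -38, 34] (np.int64(332), np.int64(208)) [112.  22.  91.]
scene [455, -10, 34] (np.int64(337), np.int64(213)) [ 98.  18. 100.]
scene [465, 20, 34] (np.int64(342), np.int64(220)) [ 95.  14. 121.]
scene [445, -60, 34] (np.int64(328), np.int64(204)) [ 93.  16. 109.]
scene [536, -54, 34] (np.int64(311), np.int64(221)) [ 17. 104. 194.]
top [450, -38, 34] (np.int64(325), np.int64(230)) [ 21.  38. 126.]
top [455, -10, 34] (np.int64(317), np.int64(228)) [ 20.  40. 122.]
top [465, 20, 34] (np.int64(307), np.int64(225)) [20. 42. 98.]
top [445, -60, 34] (np.int64(332), np.int64(231)) [ 21.  40. 122.]
top [536, -54, 34] (np.int64(330), np.int64(204)) [ 20.  40. 108.]
```

Request:
arm_command(rows=[[[0, 3, -1.3], [0.7, 0, 0], -1], [[0, 6, -2.6], [1.5, 0, 0], -1], [[0, 8, -3.4], [2, 0, 0], -1], [[0, 8, -3.4], [2, 0, 0], -1], [[0, 8, -3.4], [2, 0, 0], -1]])

```text
clock: 27.15
ee_pos: [514.7, 81.7, 230.0]
ee_rot: [-0.336, 0.938, -0.084, 0.033]
contact_force: [-4.1, -1.3, 9.1]
gripper_width: 8.2
gripper_force: 29.1
```

Request:
arm_command(rows=[[[0, 0, 0], [0, 0, 0], -1], [[0, 0, 0], [0, 0, 0], -1], [[0, 0, 0], [0, 0, 0], -1], [[0, 0, 0], [0, 0, 0], -1], [[0, 0, 0], [0, 0, 0], -1]])

```text
clock: 27.65
ee_pos: [514.8, 81.8, 230.0]
ee_rot: [-0.336, 0.938, -0.084, 0.033]
contact_force: [-3.4, -0.2, 8.8]
gripper_width: 8.5
gripper_force: 29.1
```

```bash
python3 chk.py|grep '\[(\[';python3 balls.py
```

```text
[([311.2, 221.4], 216, [536.0, -55.0, 34.0])]
[([292.1, 205.1], 12, [534.0, 72.0, 34.0])]
top [313.  138.7] 227 [763.   3.  35.]
scene [311.3 221.5] 189 [536. -54.  35.]
scene [271.4 284.4] 290 [778.  11.  35.]
27.85 [514.75576782  81.80257022 230.04274347] [-4.05396543 -0.76598699  8.44623333]
```

Request:
arm_command(rows=[[[0, 2, -0.9], [0.5, 0, 0], -1], [[0, 4, -1.8], [1, 0, 0], -1], [[0, 4, -1.8], [1, 0, 0], -1], [[0, 4, -1.8], [1, 0, 0], -1], [[0, 4, -1.8], [1, 0, 0], -1]])

```text
clock: 28.35
ee_pos: [514.0, 77.6, 228.9]
ee_rot: [-0.344, 0.935, -0.084, 0.034]
contact_force: [-4.3, -1.5, 8.8]
gripper_width: 8.9
gripper_force: 29.1
```

```bash
python3 chk.py|grep '\[(\[';python3 balls.py
python3 - <<'E'
from h import *
h=cv2.cvtColor(cv2.imread("pics/last_top.png"),cv2.COLOR_BGR2HSV)
print("    "+"".join("%4d"%x for x in range(274,340,3)))
for y in range(180,244,3): print(y,"".join("%4d"%h[y,x,1] for x in range(274,340,3)),"|","".join("%3d"%(h[y,x,2]//3) for x in range(274,340,3)))
E
```

```text
[([311.3, 221.5], 219, [536.0, -54.0, 34.0])]
[([293.9, 205.5], 17, [533.0, 67.0, 34.0])]
top [313.  138.7] 228 [763.   3.  35.]
scene [311.5 221.5] 193 [536. -53.  35.]
scene [271.5 284.4] 291 [778.  11.  35.]
28.55 [514.01379632  77.5825373  228.93653745] [-4.73288351 -0.98334388  9.87270911]
     274 277 280 283 286 289 292 295 298 301 304 307 310 313 316 319 322 325 328 331 334 337
180    2   5   3   5  25  29  19  19  10   7   6   6   6   6   6   9   9  36  77  76  78  78 |  34 34 30 15 10 11 13 18 24 39 40 40 40 40 40 39 38 26 18 19 19 23
183    3   5   4  16  26  24  23  20  11   0   4   6   6   6   8   9  28  80  82  77  78  78 |  34 34 24 10 10 14 11 17 23 34 43 46 40 28 34 39 30 17 18 20 23 23
186    3   2  10  28  12  28  31  23  25  20   4   5   9  30  26  27  62  78  75  81  75  75 |  34 34 17  9 14 12 11 11 10 12 22 36 38 11 10 21 19 17 20 22 23 22
189    0   3  20  20  36  31  23  64  27  32  27  15  15  23  26  42  74  82  78  76  66  48 |  34 33 12  8 11 11 11 13  9 10  9 11 11 11  6 28 17 17 20 21 22 31
192    2   3  26  28  31  30  22  28   9  25  39  27  28  28  4
[... 2152 characters left out ...]
0 27 34 37 31 29 29 29 27 32 36 38 39 40 41 41 41 41
234    5   5   5   0   4   9   4   7   0   4  12  19  42  40  41  41  40  39  39  40  41  41 |  18 18 18 18 19 19 19 23 20 22 28 26 30 36 37 39 40 41 41 42 41 41
237    9   8   9   3   8   9   6   6   9   9   6  41  43  42  40  39  40  41  38  38  41  41 |  20 21 20 26 40 37 30 29 29 29 27 29 33 36 38 39 40 41 42 42 41 41
240    7   8   7   6   9   7   9   8   9   9  29  41  41  40  41  38  41  39  37  38  39  39 |  38 40 37 30 36 46 48 30 28 28 26 31 35 38 39 40 41 41 41 42 41 41
243    6   6   6   9   7   7   7   9   4  15  43  41  41  39  40  40  41  38  38  38  41  40 |  40 40 40 39 36 34 23 19 22 23 29 33 37 39 40 40 41 42 42 42 41 40
```

The second chew is still in the tub, so I jiggle it gently along the arc.

Request:
arm_command(rows=[[[0, -18, 7], [-4, 0, 0], -1], [[0, 0, 0], [0, 0, 0], -1], [[0, -18, 7], [-4, 0, 0], -1], [[0, 0, 0], [0, 0, 0], -1], [[0, 0, 0], [0, 0, 0], -1]])

```text
clock: 29.05
ee_pos: [514.7, 77.1, 229.6]
ee_rot: [-0.345, 0.934, -0.084, 0.035]
contact_force: [-5.3, -1.6, 14.2]
gripper_width: 8.3
gripper_force: 29.5
```

```bash
python3 chk.py|grep '\[(\[';python3 balls.py
```

```text
[([326.2, 211.5], 53, [473.0, -45.0, 34.0]), ([335.6, 208.7], 47, [443.0, -29.0, 34.0]), ([311.3, 221.4], 219, [535.0, -55.0, 34.0])]
[([296.2, 190.0], 10, [585.0, 59.0, 34.0]), ([294.0, 205.4], 17, [533.0, 66.0, 34.0])]
top [313.  138.7] 227 [763.   3.  35.]
scene [335.6 208.6] 31 [443. -29.  35.]
scene [326.2 211.8] 36 [474. -43.  35.]
scene [311.4 221.4] 194 [536. -54.  35.]
scene [271.5 284.4] 290 [778.  11.  35.]
29.25 [514.46994179  77.50093349 229.63722464] [-3.17711915 -1.62346507 12.99793378]
```

Both chews are now in the pan, at about (311,221) and (331,210) in the scene view. I'll plan the return.

```bash
sed -i 's/round(\(c\*F-s\*U\),1)/float(round(\1,1))/; s/round(\(-s\*F-c\*U\),1)/float(round(\1,1))/; s/19\*np/22*np/g' plan.py
python3 - <<'E'
from plan import *
A=[.94-.047*k for k in range(21)]; P=[40.4*a/.94 for a in A]
for j in range(0,20,5): print(round(A[j],3)); plan(A[j],P[j],[(A[j+i],P[j+i]) for i in range(1,6)])
E
```

```text
0.94
[[[0, -10.6, 4.6], [-2.0, 0, 0], -1], [[0, -20.9, 9.7], [-4.0, 0, 0], -1], [[0, -31.0, 15.4], [-6.1, 0, 0], -1], [[0, -40.8, 21.4], [-8.1, 0, 0], -1], [[0, -50.3, 28.0], [-10.1, 0, 0], -1]]
0.705
[[[0, -10.3, 5.3], [-2.0, 0, 0], -1], [[0, -20.3, 11.0], [-4.0, 0, 0], -1], [[0, -30.0, 17.3], [-6.1, 0, 0], -1], [[0, -39.4, 24.0], [-8.1, 0, 0], -1], [[0, -48.5, 31.1], [-10.1, 0, 0], -1]]
0.47
[[[0, -9.9, 5.9], [-2.0, 0, 0], -1], [[0, -19.6, 12.3], [-4.0, 0, 0], -1], [[0, -28.9, 19.1], [-6.1, 0, 0], -1], [[0, -37.9, 26.4], [-8.1, 0, 0], -1], [[0, -46.6, 34.1], [-10.1, 0, 0], -1]]
0.235
[[[0, -9.6, 6.5], [-2.0, 0, 0], -1], [[0, -18.8, 13.5], [-4.0, 0, 0], -1], [[0, -27.7, 20.9], [-6.1, 0, 0], -1], [[0, -36.3, 28.8], [-8.1, 0, 0], -1], [[0, -44.4, 37.0], [-10.1, 0, 0], -1]]
```

Request:
arm_command(rows=[[[0, -10.6, 4.6], [-2, 0, 0], -1], [[0, -20.9, 9.5], [-4, 0, 0], -1], [[0, -31, 15], [-6, 0, 0], -1], [[0, -40.8, 21], [-8, 0, 0], -1], [[0, -50.3, 27.5], [-10, 0, 0], -1]])

```text
clock: 29.75
ee_pos: [523.1, 133.3, 237.6]
ee_rot: [-0.26, 0.961, -0.087, 0.024]
contact_force: [1.1, 3.2, -17.6]
gripper_width: 8.6
gripper_force: 30.9
```

Request:
arm_command(rows=[[[0, -10.3, 5.3], [-2, 0, 0], -1], [[0, -20.3, 11], [-4, 0, 0], -1], [[0, -30, 17.3], [-6, 0, 0], -1], [[0, -39.4, 24], [-8, 0, 0], -1], [[0, -48.5, 31], [-10, 0, 0], -1]])

```text
clock: 30.25
ee_pos: [532.8, 189.4, 234.0]
ee_rot: [-0.175, 0.98, -0.09, 0.015]
contact_force: [-0.3, -1.2, -20.1]
gripper_width: 8.9
gripper_force: 31.0
```

Request:
arm_command(rows=[[[0, 0.7, 1.9], [0, 0, 0], -1], [[0, 1.4, 3.8], [0, 0, 0], -1], [[0, 1.4, 3.8], [0, 0, 0], -1]])

```text
clock: 30.55
ee_pos: [533.6, 189.7, 232.6]
ee_rot: [-0.178, 0.98, -0.09, 0.017]
contact_force: [-2.4, 2.9, -7.8]
gripper_width: 8.6
gripper_force: 30.4
```

```bash
python3 chk.py|grep '\[(\[';python3 balls.py;  python3 - <<'E'
from h import *
g=cv2.imread("pics/last_scene.png").max(2)
print("     "+"".join("%3d"%(x%1000) for x in range(308,392,3)))
for y in range(218,312,4): print(y,"".join("%3d"%(g[y,x]//3) for x in range(308,392,3)))
E
```

```text
[([330.3, 208.9], 207, [455.0, -42.0, 34.0]), ([311.1, 221.2], 220, [535.0, -56.0, 34.0])]
[([330.6, 205.4], 209, [533.0, -55.0, 34.0]), ([326.3, 229.2], 212, [454.0, -40.0, 34.0])]
top [313.2 138.7] 223 [764.   3.  35.]
top [330.6 205.3] 194 [533. -55.  35.]
top [326.3 229.2] 197 [453. -40.  35.]
scene [330.3 209. ] 181 [456. -41.  35.]
scene [311.1 221.3] 192 [536. -55.  35.]
scene [271.5 284.4] 289 [778.  11.  35.]
30.75 [533.61370652 189.40462093 232.58803963] [-2.83942422  4.80820171 -6.27564014]
     308311314317320323326329332335338341344347350353356359362365368371374377380383386389
218  67 70 64 57 68 73 38 34 33 36 47 77 77 77 77 70 39 55 70 40 16  9 28 25 25 12 16 17
222  65 61 59 49 52 77 75 72 63 73 77 77 77 77 77 78 74 34 29 28 24 10 13  8 11 13  9 10
226  50 51 43 36 39 76 78 77 77 77 77 77 77 78 77 55 30 28 28 28 21 15 13  7  8  9  8 11
230  34 34 33 36 52 77 77 78 77 77 78 78 77 60 31 29 28 29 30 29 23 25 21 10  9 19 17 14
234  72 58 57 72 77 78 75 75 78 78 78 71 58 35 28 28 28 30 24 27 28 28 28 26 26 28 27 27
238  77 78 78 78 78 78 72 41 64 70 60 59 60 58 46 30 25 20
[... 932 characters left out ...]
56 56 56 56 55 57 57 57 57 57 57 53 29 27 27 28 28 34 37 37 36 36 36 39 33 26
286  55 55 56 56 56 56 56 57 57 56 57 57 56 56 54 33 27 27 27 29 37 37 37 38 39 29 26 26
290  55 55 55 57 56 55 56 56 57 58 57 57 57 56 57 56 42 27 26 28 35 38 41 34 26 26 26 27
294  56 55 56 55 56 56 56 56 56 57 56 56 57 57 57 57 57 44 28 26 31 37 27 26 27 37 49 51
298  56 57 55 56 56 56 57 56 56 55 56 57 56 56 55 56 55 55 48 30 26 26 26 31 49 54 54 55
302  56 56 55 55 56 56 56 56 56 57 56 56 56 56 55 55 55 55 54 52 32 27 40 54 55 54 54 54
306  53 54 53 55 57 56 57 57 57 57 57 56 57 56 55 55 55 55 55 54 54 53 53 55 54 53 54 54
310  52 38 50 53 54 57 56 57 56 57 57 55 56 55 56 55 56 55 54 54 55 55 54 54 54 55 55 55
```

Run:
```python
from plan import *
A=[.43-.043*k for k in range(11)]; P=[20.5*a/.43 for a in A]
for j in range(0,10,5): print(round(A[j],3)); plan(A[j],P[j],[(A[j+i],P[j+i]) for i in range(1,6)])
```

```text
0.43
[[[0, -8.8, 5.8], [-2.0, 0, 0], -1], [[0, -17.3, 12.0], [-4.1, 0, 0], -1], [[0, -25.5, 18.6], [-6.2, 0, 0], -1], [[0, -33.5, 25.5], [-8.2, 0, 0], -1], [[0, -41.1, 32.8], [-10.2, 0, 0], -1]]
0.215
[[[0, -8.6, 6.2], [-2.1, 0, 0], -1], [[0, -16.8, 12.7], [-4.1, 0, 0], -1], [[0, -24.8, 19.6], [-6.2, 0, 0], -1], [[0, -32.5, 26.8], [-8.2, 0, 0], -1], [[0, -39.9, 34.4], [-10.2, 0, 0], -1]]
```

Request:
arm_command(rows=[[[0, -8.8, 5.8], [-2, 0, 0], -1], [[0, -17.3, 12], [-4, 0, 0], -1], [[0, -25.5, 18.6], [-6, 0, 0], -1], [[0, -33.5, 25.5], [-8, 0, 0], -1], [[0, -41, 32.8], [-10, 0, 0], -1]])

```text
clock: 31.25
ee_pos: [542.6, 238.4, 215.2]
ee_rot: [-0.09, 0.992, -0.091, 0.008]
contact_force: [-1.2, 1.3, -11.9]
gripper_width: 8.7
gripper_force: 30.7
```

Request:
arm_command(rows=[[[0, -8.6, 6.2], [-2, 0, 0], -1], [[0, -16.8, 12.7], [-4, 0, 0], -1], [[0, -24.8, 19.6], [-6, 0, 0], -1], [[0, -24.8, 19.6], [-6, 0, 0], -1]])

```text
clock: 31.65
ee_pos: [547.5, 266.4, 199.4]
ee_rot: [-0.039, 0.995, -0.091, 0.003]
contact_force: [-1.0, -2.0, -13.0]
gripper_width: 8.9
gripper_force: 30.7
```

Request:
arm_command(rows=[[[0, -3.8, 3.2], [-1, 0, 0], -1], [[0, -7.5, 6.5], [-2, 0, 0], -1], [[0, -7.5, 6.5], [-2, 0, 0], -1]])

```text
clock: 31.95
ee_pos: [549.0, 273.9, 194.2]
ee_rot: [-0.021, 0.996, -0.091, 0.002]
contact_force: [0.2, -3.1, -14.3]
gripper_width: 8.6
gripper_force: 30.8
```

Request:
arm_command(rows=[[[0, -2, 1.7], [-0.6, 0, 0], -1], [[0, -3.8, 3.3], [-1.2, 0, 0], -1], [[0, -3.8, 3.3], [-1.2, 0, 0], -1]])

```text
clock: 32.25
ee_pos: [549.7, 277.9, 191.3]
ee_rot: [-0.011, 0.996, -0.091, 0.001]
contact_force: [-0.1, -3.5, -14.9]
gripper_width: 8.6
gripper_force: 30.8
```

Request:
arm_command(rows=[[[0, -1, 1.5], [-0.3, 0, 0], -1], [[0, -2, 3], [-0.6, 0, 0], -1], [[0, -2, 3], [-0.6, 0, 0], -1]])

```text
clock: 32.55
ee_pos: [550.2, 279.9, 189.8]
ee_rot: [-0.006, 0.996, -0.091, 0.001]
contact_force: [-4.1, -3.8, -5.8]
gripper_width: 8.2
gripper_force: 30.2
```

Request:
arm_command(rows=[[[0, -1, 1.5], [-0.3, 0, 0], -1], [[0, -2, 3], [-0.6, 0, 0], -1], [[0, -2, 3], [-0.6, 0, 0], -1]])

```text
clock: 32.85
ee_pos: [551.1, 282.3, 189.7]
ee_rot: [-0.002, 0.996, -0.091, 0.002]
contact_force: [-9.1, -4.8, 10.0]
gripper_width: 8.5
gripper_force: 29.1
```

Request:
arm_command(rows=[[[0, 0.5, -1.5], [0, 0, 0], -1], [[0, 0.5, -1.5], [0, 0, 0], -0.6], [[0, 0.5, -1.5], [0, 0, 0], -0.3], [[0, 0.5, -1.5], [0, 0, 0], 0.2], [[0, 0.5, -1.5], [0, 0, 0], 0.4]])

```text
clock: 33.35
ee_pos: [550.8, 281.7, 188.0]
ee_rot: [-0.001, 0.996, -0.091, 0.001]
contact_force: [-0.3, -0.2, -0.2]
gripper_width: 38.4
gripper_force: 0.0
```

Request:
arm_command(rows=[[[0, 0, 0], [0, 0, 0], 0.4], [[0, 0, 0], [0, 0, 0], 0.4], [[0, 0, -10], [0, 0, 0], 0.4], [[0, 0, -30], [0, 0, 0], 0.4], [[0, 0, -60], [0, 0, 0], 0.4]])

```text
clock: 33.85
ee_pos: [549.9, 281.1, 247.4]
ee_rot: [-0.0, 0.996, -0.091, -0.001]
contact_force: [-0.4, 1.0, 1.8]
gripper_width: 61.8
gripper_force: 0.0
```

Request:
arm_command(rows=[[[0, 0, -40], [0, 0, 0], 0.4], [[0, 0, -80], [0, 0, 0], 0.4], [[0, -30, -110], [0, 0, 0], 0.4], [[0, -60, -110], [0, 0, 0], 0.4], [[0, -60, -110], [0, 0, 0], 0.4]])

```text
clock: 34.35
ee_pos: [561.0, 342.6, 357.9]
ee_rot: [-0.001, 0.996, -0.09, 0.001]
contact_force: [0.0, -0.3, -0.5]
gripper_width: 61.5
gripper_force: 0.0
```

```bash
python3 chk.py|grep '\[(\[';python3 balls.py;  python3 - <<'E'
from h import *
g=cv2.imread("pics/last_scene.png").max(2)
print("     "+"".join("%3d"%(x%1000) for x in range(308,392,3)))
for y in range(222,314,4): print(y,"".join("%3d"%(g[y,x]//3) for x in range(308,392,3)))
f=np.array([-.183,-.983,0]);w=np.array([.983,-.183,0])
e=np.array([553.7,302.5,0])+147*f
for s in(0,20): print(s,[proj("scene",e+s*f+80*w-b*f+[0,0,u])[0].round().tolist() for b,u in((0,0),(0,150),(150,150),(150,0))])
E
```

```text
[([330.2, 209.0], 208, [456.0, -42.0, 34.0]), ([311.1, 221.2], 219, [535.0, -56.0, 34.0])]
[([330.5, 205.3], 209, [533.0, -55.0, 34.0]), ([326.4, 229.2], 211, [454.0, -41.0, 34.0])]
top [313.2 138.7] 223 [763.   3.  35.]
top [330.6 205.3] 194 [533. -55.  35.]
top [326.3 229.2] 196 [454. -40.  35.]
scene [330.3 209. ] 182 [456. -41.  35.]
scene [311.1 221.3] 189 [536. -55.  35.]
scene [271.5 284.5] 292 [778.  11.  35.]
34.55 [561.14662218 339.35164569 357.44677362] [0.01283173 0.06585926 0.19096185]
     308311314317320323326329332335338341344347350353356359362365368371374377380383386389
222  64 60 58 49 52 76 75 71 62 72 76 77 77 77 77 77 76 46 42 72 58 55 54 55 45 45 56 55
226  50 50 43 36 38 76 77 77 77 77 77 77 77 78 78 78 78 77 65 69 54 55 54 52 43 28 35 54
230  34 33 33 36 51 76 77 77 77 77 77 78 78 78 78 78 76 72 49 35 41 52 52 52 52 36 28 29
234  71 57 56 71 76 77 77 77 77 78 78 78 78 78 77 73 49 35 32 38 51 53 53 52 52 51 32 28
238  76 77 77 77 78 77 78 78 78 78 78 78 77 73 51 35 33 37 51 53 52 53 53 53 52 53 50 29
242  65 75 77 77 77 78 78 78 78 78 77 73 53 36 33 37 51 53 53
[... 975 characters left out ...]
7 27 28 27 27 28 26 25 26 25 26
290  54 55 54 56 55 55 55 55 56 57 56 56 56 56 56 51 30 27 28 28 28 28 26 26 25 25 25 26
294  55 54 55 54 55 55 55 55 55 56 55 56 56 56 57 57 51 30 28 27 28 28 26 26 26 25 26 25
298  56 56 54 55 55 56 56 55 56 55 56 56 56 56 55 56 55 53 32 27 28 27 26 26 25 25 25 25
302  55 55 55 55 56 56 56 56 55 56 56 56 56 56 55 55 55 53 52 35 28 27 26 25 26 25 25 25
306  53 54 52 54 56 55 56 57 56 56 56 56 56 55 54 54 54 54 53 53 36 26 25 25 26 26 32 49
310  51 38 50 52 53 56 56 56 56 56 56 55 56 55 55 55 55 54 53 54 54 53 45 36 52 53 54 54
0 [[343.0, 277.0], [345.0, 253.0], [382.0, 294.0], [376.0, 315.0]]
20 [[339.0, 273.0], [341.0, 248.0], [377.0, 288.0], [371.0, 310.0]]
```

The tub stands upright, about 20 mm from where it began. Both chews are in the pan and the gripper touches nothing, so I hand in.

```bash
python3 -c "
from cell import job; print(job.finish_job())"
```

```text
the job is handed in; nothing more can be done
None
```

The job is handed in; the verdict was not shown. In the last check both chews were in the pan and the tub stood upright about 20 mm from where it began (limit 60 mm), after its base edge had come slightly off the bench (limit 20 mm) a few times while rocking.

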